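# Stand a slotted plate on end and clamp it in the vice for deburring

### The arm

A 6-joint arm with a two-finger parallel gripper is mounted at the origin on a cart in front of the work surface, level with it; the furniture and walls round the work are solid. World frame = base frame: x ahead of the robot, y to its left, z up, the work surface at z = 0. Lengths are in m, angles in degrees, forces in N, time in s.
With the tool pointing down it reaches from about 0.325 to 0.925 m from the base axis. Payload 3.1 kg.
Tool frame: the origin (TCP) lies at the centre of the arm's flange, where the gripper is bolted on; the fingertips stand 173 mm ahead of it and the grasp point (between the pads) lies 155 mm ahead of it; z points along the fingers, y is the line along which they close (so a half turn about z gives the same grasp; the last joint's range is limited). The gripper opens to 85 mm and grips with 20 to 120 N. Pads are 22 mm wide; open, the fingers measure 114 mm over their backs; the gripper's body (76 mm by 85 mm) begins 54 mm behind the grasp point. The pads swing forward as they close: fully open they stand 13 mm farther back than shut.
Start: joints at [56.711, 12.427, 92.441, -0, 75.132, -6.429], TCP at [0.282, 0.558, 0.405] pointing down, gripper open.
Joint ranges: [-157.48, 157.48], [-44.54, 120.13], [17.64, 146.25], [-64.5, 244.5], [7.68, 150.69], [-147.95, 147.95]. Speed limits (degrees/s): [159.86, 159.86, 180, 180, 180, 180].

### API

Orientations are given as a 3x3 rotation matrix whose columns are the frame's x, y, z axes.
In Python, from workcell import manip gives the robot as it stands.
- The arm moves only by the tool carry_out, never from a script. Its argument "increments" is a list of rows, each an object of numbers: "dx", "dy", "dz": the shift along the tool's x, y, z normalised to -1 to 1, where 1 is 0.04 m; "spin": the turn about the tool's z normalised to -1 to 1, where 1 is 0.08 rad; "claw": the opening, from 0 (shut) to 1 (fully open). A call has 1 to 20 rows; each row shifts and turns the commanded pose from where the row before left it, along the tool's axes as they then stand; what a row does not reach is not made up. A row lasts 1/12 s, in which the tool goes at most 41.7 mm and 7.16 degrees, less where a joint would pass 70% of its speed; a pose out of reach is approached as far as the arm can. A call with a number of a shift or a turn outside -1 to 1 is refused whole. A call with a gripper value outside its range is refused whole. The fingers move at their own pace and stop on an object; "newtons" is the grip in N (left out, the last holds). Time passes only in rows, so rows that do not move let the fingers close. It gives the time, the measured TCP pose, the force, the opening and the grip force at its end, in the units of the state.
- manip.observe(): the state, without advancing time (a new reading comes with each control period).
- manip.get_image(name): name is "side" or "top"; returns a dict with "frame" (420x560x3 uint8, red, green, blue), "range_z" (420x560 float32, m along the optical axis (not along the pixel's ray), 0 where there is no reading), "mtx" (3x3 intrinsics, pixels), "distortion" ([k1, k2, p1, p2, k3] as OpenCV has them; the pictures are not rectified), "R" (3x3) and "t" (3): a world point X has camera coordinates R X + t. Camera axes: x right, y down, z forward; pixel columns grow to the right and rows downward; lengths in m; the calibration is good to about 2 mm. A picture is of the moment at which its call begins.
- manip.sign_off(): hands the job in; it is judged then, once.
The state is a dict: "time_s": time; "q": joint angles; "qvel": joint speeds; "joint_torque": joint torques, N m; "ee_pos": TCP position; "ee_rot": TCP orientation; "ft_force": force on the tool from outside, world axes, zero at the start; "wrist_torque": the same for the moment, N m; "grip_width": finger opening in m; "grip_force": force on a finger pad.
Only numpy, scipy, OpenCV 4.12 (cv2) and the standard library are available. Lean on these libraries where they do the work, as an engineer would, in place of code of your own. Each camera call takes 0.05 s, during which the arm holds its last target. There are 200 camera calls.

### The job

Set the aluminium plate up for deburring, clamped upright in the vice with its slotted end up. First lay it flat on the ledge of the blue angle plate, plain end at the fence and slotted end overhanging the open side, and let go; then push up under the overhanging end to tip it until it stands on its plain end against the fence by itself. Now take it by its broad faces, stand it on the vice bed midway across the jaws, let go, and slide the front jaw home so that it holds the plate square against the silver soft jaw; leave the marker pens, tape roll and deburring tool where they are.

Things in the scene. Friction and masses are not known exactly. Their poses are not given: they have to be found in the camera images.
- plate: loose aluminium plate, 90 mm long (its x), 56 mm wide (y), 12 mm thick (z), 0.14 to 0.21 kg. Origin at the centre of its underside as it lies at the start, +z up then; +x points along its length to the end with the U slot (10 mm wide, 18 mm deep, in the middle of that end). Starts flat on the bench, slotted end roughly to the right (-y, within 0.7 rad).
- plate_mid (a point): centre of the plate's volume: 6 mm above plate's origin along the plate's z.
- angle_plate: blue and steel angle plate bolted to the bench (fixed). Origin on the bench straight below the middle of the fence face; +x points into the fence (roughly the robot's left), +y along it, z up. Fence: vertical face at x = 0, 52 mm wide, up to z = 70 mm, 14 mm thick; a rib behind it reaches x = 36 mm. Bolted ears at its sides reach y = -46 and 46 mm, 17 mm high.
- fence_foot (a point): middle of the corner where ledge and fence meet, 40 mm above angle_plate's origin, same axes. The ledge is flat at this height, 52 mm wide in y, from x = -55 mm to the fence at x = 0. In front of it is open space down to the bench, so the 90 mm plate with its plain end at the fence overhangs by 35 mm, 40 mm above the bench.
- vise: toolmaker's vice (fixed), 178 x 108 x 62 mm, origin at the middle of its underside, +x from the front (sliding) jaw to the fixed jaw, z up. Front jaw: 60 mm wide in y, top at z = 62 mm, clamping face at x = 19 mm minus vise_jaw, back at x = -13 mm minus vise_jaw. A block at x = -66..-46 mm, up to z = 52 mm, carries the screw, whose T-handle reaches x = -89 mm.
- vise_jaw (a joint): slide of the front jaw, m: the gap between the jaws is 9.5 mm + this value, so it reads about 0.0025 when closed on the 12 mm plate; grows as the jaw opens towards the robot (-x of the vice). Starts at 0.007 to 0.012. Moves when pushed with about 3 N and stays where it is left; the screw need not be turned.
- jaw_back (a point): on the back of the sliding jaw, in the middle of its width, 6 mm below its top: a place to push it along the vice's +x.
- deburr_tool: bystander: deburring tool with blue handle, 121 mm long, lying on the bench. Leave alone.
- tape_grey: bystander: grey tape roll, 60 mm. Leave alone.
- marker_red: bystander: white and red marker pen, 152 mm. Leave alone.
- marker_green: bystander: white and red marker pen with green end, 165 mm. Leave alone.
- slot_end (a point): middle of the plate's slotted end face: 45 mm from plate_mid along the plate's +x.
- bed_corner (a point): where the vice bed meets the silver soft jaw on the fixed jaw, mid-width; axes as vise (28.25, 0, 26 mm in its frame). The soft jaw's face is the plane x = 0 here, 58 mm wide, up to z = 35 mm. The plate stands with its plain end on the bed (z = 0 here: two rails with a 25 mm wide groove between) and a broad face to the soft jaw.
Not all that is in view belongs to the job. There is more than one size of the vise; the one meant has the size given above.

How it is judged:
By the outcome, as a careful person would: the job done as asked, in the order asked, and still so for the second after the job is handed in, with the robot touching nothing.
It also fails if it takes over 72 s, if anything falls off the work surface, if the arm or the gripper's body presses on something with over 40 N, if the wrist force passes 120 N, or if a joint passes its speed limit or range.

## Working session

There is one attempt and no reset: what is moved stays moved. The work goes in short steps, Python scripts to look and compute and a tool call to move; the robot and the scene stay as the last step left them, time stands still between calls to the robot, and variables do not carry over. Pictures are saved under pics/ and viewed, at most 10 in all, crops included, and the job is handed in when it is done.

Besides the shell and the picture viewer there is one more tool, called after "Request:" as name(argument=value, ...) on one line, values as JSON. carry_out: Moves the arm, as the interface text tells. Scaled input: -1 to 1 covers 0.04 m each way for a shift and 0.08 rad each way for a turn. Its arguments: {"type":"object","properties":{"increments":{"type":"array","items":{"type":"object","properties":{"dx":{"type":"number","minimum":-1,"maximum":1},"dy":{"type":"number","minimum":-1,"maximum":1},"dz":{"type":"number","minimum":-1,"maximum":1},"spin":{"type":"number","minimum":-1,"maximum":1},"claw":{"type":"number"}}}},"newtons":{"type":"number"}},"required":["increments"]}

```bash
mkdir -p pics; python3 - <<'E'
from workcell import manip
import cv2,numpy as np
for n in("top","side"):
    d=manip.get_image(n)
    cv2.imwrite(f"pics/{n}0.png",d["frame"][...,::-1]); np.savez(f"{n}0.npz",**{k:np.array(v) for k,v in d.items()})
    print(n,d["mtx"],d["distortion"],np.round(d["R"],4).tolist(),d["t"])
s=manip.observe();print(s)
E
```

```text
top [[547.05256981   0.         274.32594053]
 [  0.         547.05256981 207.38591938]
 [  0.           0.           1.        ]] [-0.00529348  0.          0.          0.          0.        ] [[-0.0061, -0.9999, -0.0093], [-0.9877, 0.0074, -0.1563], [0.1564, 0.0082, -0.9877]] [-0.02169406  0.57745449  1.49542903]
side [[516.55121927   0.         277.35283704]
 [  0.         516.55121927 207.49782325]
 [  0.           0.           1.        ]] [0.00903851 0.         0.         0.         0.        ] [[0.8633, -0.5045, -0.0123], [-0.246, -0.3995, -0.8831], [0.4407, 0.7654, -0.469]] [-0.51327981  0.17790262  1.09571786]
{'time_s': 0.1, 'q': array([ 5.67118414e+01,  1.24721351e+01,  9.25238516e+01,  8.09419298e-04,
        7.51330507e+01, -6.43011445e+00]), 'qvel': array([ 0.09933967, -0.03637749, -0.2029212 ,  0.0387194 , -0.02440293,
       -0.06186093]), 'joint_torque': array([-2.01578725e-03, -3.98071539e+01, -3.04968810e+01, -2.19112990e-04,
        4.17936360e-03,  1.50063524e-06]), 'ee_pos': array([0.2821445 , 0.55726011, 0.40346005]), 'ee_rot': array([[-8.92126783e-01,  4.51783406e-01, -1.24749208e-03],
       [ 4.51785051e-01,  8.92124852e-01, -1.87510312e-03],
       [ 2.65778218e-04, -2.23642799e-03, -9.99997464e-01]]), 'ft_force': array([ 0.43822122,  0.44188603, -0.00796166]), 'wrist_torque': array([-0.00294483,  0.01694332,  0.04158575]), 'grip_force': 0.0, 'grip_width': 0.08542800468206924}
```

View pics/top0.png

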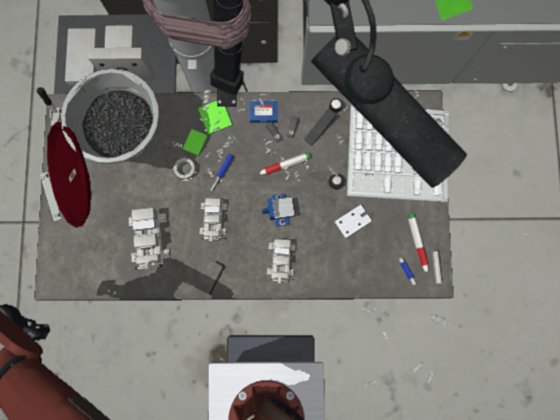

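View pics/side0.png

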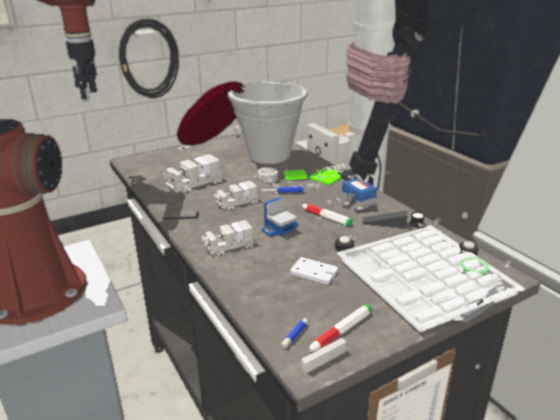

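Candidates, as pixels in the top picture:
- **Vices:** (145,238) large, (212,218) small, (281,260) small. I choose (145,238), since about 62 px is roughly 170 mm.
- **Plate:** (353,221) white with a slot. The grey bar at (437,267) and the blue box at (263,110) are not it.
- **Angle plate:** (281,208), blue.

I'll check these in close crops.

```bash
cat > h.py <<'E'
import numpy as np,cv2
def load(n): return dict(np.load(n+".npz"))
def cloud(d,u0,v0,u1,v1):
    """world xyz for each pixel in box, plus colour"""
    v,u=np.mgrid[v0:v1,u0:u1]; z=d["range_z"][v0:v1,u0:u1]
    p=cv2.undistortPoints(np.stack([u,v],-1).reshape(-1,1,2).astype(float),d["mtx"],d["distortion"]).reshape(-1,2)
    c=np.c_[p,np.ones(len(p))]*z.reshape(-1,1)
    X=(c-d["t"])@d["R"]; k=z.ravel()>0
    return X[k],d["frame"][v0:v1,u0:u1].reshape(-1,3)[k],np.c_[u.ravel(),v.ravel()][k]
def onplane(d,pts,h):
    """pixels -> world at height h"""
    p=cv2.undistortPoints(np.array(pts,float).reshape(-1,1,2),d["mtx"],d["distortion"]).reshape(-1,2)
    r=np.c_[p,np.ones(len(p))]@d["R"]; C=-d["R"].T@d["t"]
    return C+r*((h-C[2])/r[:,2])[:,None]
def proj(d,X):
    return cv2.projectPoints(np.array(X,float).reshape(-1,1,3),cv2.Rodrigues(d["R"])[0],d["t"],d["mtx"],d["distortion"])[0].reshape(-1,2)
def crop(d,u0,v0,w,h,s):
    return cv2.resize(d["frame"][v0:v0+h,u0:u0+w,::-1],None,fx=s,fy=s,interpolation=cv2.INTER_CUBIC)
E
python3 - <<'E'
from h import *
t=load("top0");s=load("side0")
a=np.hstack([crop(t,118,198,50,75,4)[:300],crop(t,256,186,50,75,4),crop(t,328,186,50,75,4)])
a=np.hstack([crop(t,118,198,60,75,4),crop(t,255,186,60,75,4),crop(t,328,186,60,75,4)])
b=np.hstack([crop(s,160,145,60,75,4),crop(s,252,180,60,75,4),crop(s,285,235,60,75,4)])
cv2.imwrite("pics/m1.png",np.vstack([a,b]))
for n,box in(("vise",(118,198,178,273)),("v2",(195,190,232,245)),("v3",(262,232,300,290)),("ang",(258,190,300,228)),("plate",(330,200,378,242))):
    X,c,_=cloud(t,*box); k=X[:,2]>.008; X=X[k]
    print(n,len(X),X.min(0).round(3),X.max(0).round(3)); print(np.histogram(X[:,2],bins=np.arange(.005,.12,.005))[0])
X,_,_=cloud(t,300,230,330,260);print(X[:,2].mean(),X[:,2].std())
X,_,_=cloud(s,270,290,290,310);print(X[:,2].mean(),X[:,2].std())
E
```

```text
vise 1752 [0.403 0.254 0.008] [0.614 0.426 0.076]
[140 151  62  66 144  80  30  58  90 150 164 361 230  24   2   0   0   0
   0   0   0   0]
v2 756 [0.479 0.099 0.008] [0.636 0.203 0.055]
[ 59  63  69  54  27  48 111 193 107  25   0   0   0   0   0   0   0   0
   0   0   0   0]
v3 745 [ 0.35  -0.095  0.008] [0.506 0.011 0.053]
[ 75  60  50  61  25  50  98 179 128  19   0   0   0   0   0   0   0   0
   0   0   0   0]
ang 674 [ 0.528 -0.096  0.008] [0.634 0.022 0.081]
[ 46  76  37  13  15  24 114 180  54   3   7   9  35  48  12   1   0   0
   0   0   0   0]
plate 609 [ 0.487 -0.319  0.008] [ 0.603 -0.184  0.023]
[100 296 198  15   0   0   0   0   0   0   0   0   0   0   0   0   0   0
   0   0   0   0]
0.0015629322671845186 0.0034446989656958913
0.0001465513039327281 0.001125274850692344
```

View pics/m1.png

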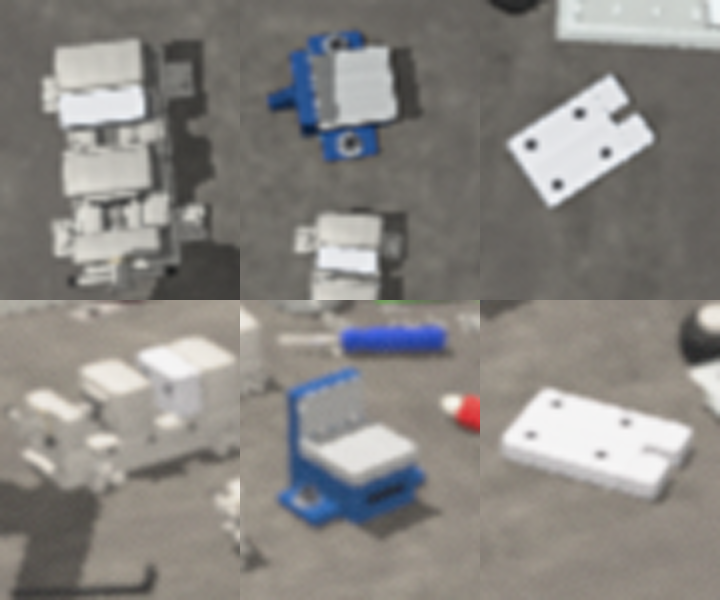

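The crops show:
- **Large vice:** white soft jaw at the far side, near (143,224); front jaw near (145,241).
- **Angle plate:** the fence is on the left of the ledge, near (272,206).
- **Plate:** slot at the upper right, near (363,214).

The choice is confirmed, so I'll enlarge to read the corners.

```bash
python3 - <<'E'
from h import *
t=load("top0")
g=np.vstack([crop(t,258,190,50,37,8),crop(t,328,202,50,38,8)])
cv2.imwrite("pics/m2.png",np.hstack([crop(t,120,200,50,75,8),g]))
E
```

```text
(no output)
```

View pics/m2.png

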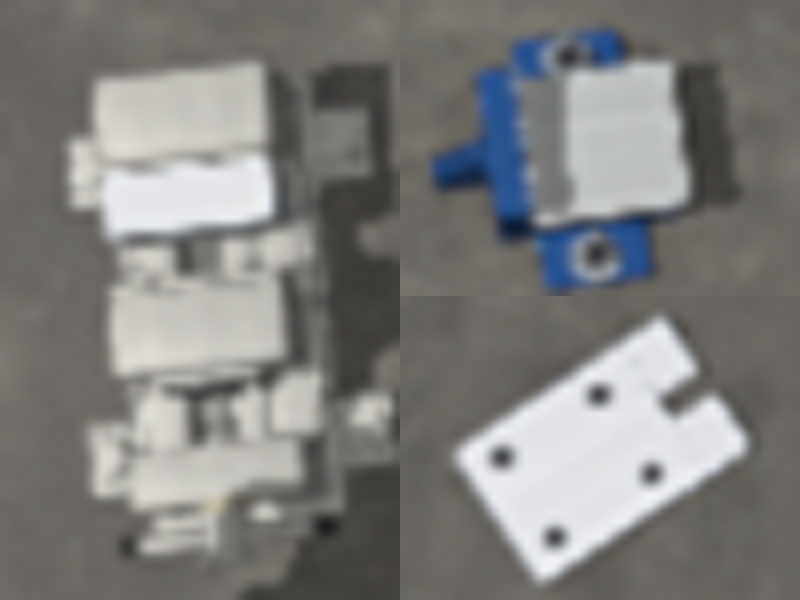

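Corner readings in 8x crop pixels:
- **Plate:** (55,159), (142,289), (348,146), (260,20).
- **Ledge open edge:** (272,62) to (290,208).
- **Fence outer edge:** (76,75) to (100,238).
- **Soft jaw upper edge:** (103,170) to (270,155).
- **Front jaw top:** (110,290), (283,278), (113,377), (285,360).

I'll turn these into poses and check them against the known sizes.

```bash
cat >> h.py <<'E'
def px(off,pts): return np.array(off)+(np.array(pts,float)+.5)/8-.5
E
python3 - <<'E'
from h import *
from scipy.optimize import minimize
t=load("top0");s=load("side0")
print("camS",(-s["R"].T@s["t"]).round(3))
P=onplane(t,px((328,202),[(55,159),(142,289),(348,146),(260,20)]),.012)
print("plate",P.round(4).tolist(),[np.linalg.norm(P[i]-P[(i+1)%4]).round(4) for i in range(4)],P.mean(0))
# silhouette fit, both cameras
def mask(d,b):
    g=d["frame"][b[1]:b[3],b[0]:b[2]].astype(int); m=(g.min(2)>150).astype(np.uint8)
    return g.min(2)
box={"t":(328,198,378,244),"s":(285,252,345,290)}
from itertools import product
C=np.array(list(product((-.045,.045),(-.028,.028),(0,.012))))
def sil(d,b,p,K=8):
    c,sn=np.cos(p[2]),np.sin(p[2]); W=np.c_[C[:,0]*c-C[:,1]*sn+p[0],C[:,0]*sn+C[:,1]*c+p[1],C[:,2]]
    q=((proj(d,W)-b[:2]+.5)*K*16-8).round().astype(np.int32); im=np.zeros(((b[3]-b[1])*K,(b[2]-b[0])*K),np.uint8)
    cv2.fillConvexPoly(im,cv2.convexHull(q),1,shift=4)
    return im.reshape(b[3]-b[1],K,-1,K).mean((1,3))
def fit(cams,p0):
    ob={}
    for n,d in cams:
        g=mask(d,box[n]).astype(float); bg=np.percentile(g,10); fg=np.percentile(g,90); ob[n]=np.clip((g-bg-15)/(fg-bg-15),0,1)
    f=lambda p:sum(np.abs(ob[n]-sil(d,box[n],p)).sum() for n,d in cams)
    r=minimize(f,p0,method="Nelder-Mead",options=dict(initial_simplex=np.array(p0)+np.vstack([np.zeros(3),np.diag([.008,.008,.1])]),xatol=1e-5))
    return r.x,r.fun
v=(P[2]+P[3]-P[0]-P[1])/2; p0=[*P.mean(0)[:2],np.arctan2(v[1],v[0])]
print("p0",p0)
for cs in ([("t",t)],[("s",s)],[("t",t),("s",s)]): print("fit",*fit(cs,p0))
L=onplane(t,px((258,190),[(272,62),(290,208)]),.040);F=onplane(t,px((258,190),[(76,75),(100,238)]),.070)
for n,E in(("ledge",L),("fence",F)): d=E[0]-E[1];print(n,E.round(4).tolist(),np.linalg.norm(d).round(4),np.degrees(np.arctan2(d[1],d[0])),E.mean(0))
V=onplane(t,px((120,200),[(103,170),(270,155),(110,290),(283,278),(113,377),(285,360)]),.062)
for i in(0,2,4): d=V[i]-V[i+1];print("vise",V[i:i+2].round(4).tolist(),np.linalg.norm(d).round(4),np.degrees(np.arctan2(d[1],d[0]))-90,V[i:i+2].mean(0))
E
```

```text
camS [ 0.004 -1.027  0.665]
plate [[0.5405, -0.1972, 0.012], [0.4936, -0.2271, 0.012], [0.5445, -0.3021, 0.012], [0.5904, -0.2721, 0.012]] [np.float64(0.0556), np.float64(0.0906), np.float64(0.0549), np.float64(0.0899)] [ 0.54224606 -0.24964564  0.012     ]
p0 [np.float64(0.5422460575613246), np.float64(-0.24964563558928726), np.float64(-0.9790942117000508)]
fit [ 0.54264073 -0.25008771 -1.00420061] 76.27954306722688
fit [ 0.54300147 -0.24612451 -0.99781251] 179.19092261904763
fit [ 0.5425816  -0.24852488 -1.00318267] 288.03476890756303
ledge [[0.6067, -0.0746, 0.04], [0.5544, -0.0804, 0.04]] 0.0526 6.293557139394495 [ 0.58052693 -0.07748081  0.04      ]
fence [[0.5973, -0.0058, 0.07], [0.5401, -0.0139, 0.07]] 0.0577 8.022296253251502 [ 0.56871368 -0.00982239  0.07      ]
vise [[0.5398, 0.3693, 0.062], [0.5446, 0.3112, 0.062]] 0.0583 4.764352843869602 [0.54222536 0.34023842 0.062     ]
vise [[0.4979, 0.3654, 0.062], [0.5016, 0.3055, 0.062]] 0.0601 3.5872158091410427 [0.49974236 0.33543047 0.062     ]
vise [[0.4677, 0.3633, 0.062], [0.4732, 0.304, 0.062]] 0.0596 5.273226791087765 [0.47042583 0.33365154 0.062     ]
```

```bash
python3 - <<'E'
from h import *
t=load("top0");s=load("side0")
def plane(X):  # robust fit
    k=np.ones(len(X),bool)
    for _ in range(6):
        c=X[k].mean(0);n=np.linalg.svd(X[k]-c)[2][2];r=(X-c)@n;k=np.abs(r)<max(.0025,0)
    return c,n*np.sign(n[np.argmax(abs(n))]),k.sum(),r[k].std()
def frame(X,o,yaw):
    c,sn=np.cos(yaw),np.sin(yaw);d=X-np.r_[o,0];return np.c_[d[:,0]*c+d[:,1]*sn,-d[:,0]*sn+d[:,1]*c,d[:,2]]
# angle plate
X,col,_=cloud(s,245,185,320,250);ya=np.radians(97);A=frame(X,(.5738,-.0229),ya)
k=(np.abs(A[:,1])<.022)&(A[:,2]>.046)&(A[:,2]<.066)&(np.abs(A[:,0])<.012);c,n,m,sd=plane(A[k]);print("fence face",c.round(4),n.round(3),m,sd)
k=(np.abs(A[:,1])<.022)&(np.abs(A[:,2]-.04)<.006)&(A[:,0]>-.05)&(A[:,0]<-.006);c,n,m,sd=plane(A[k]);print("ledge",c.round(4),n.round(3),m)
k=(np.abs(A[:,1])<.022)&(A[:,2]>.005)&(A[:,2]<.034)&(A[:,0]<-.03)&(A[:,0]>-.07);c,n,m,sd=plane(A[k]);print("front",c.round(4),n.round(3),m)
k=(A[:,2]>.036)&(A[:,2]<.045)&(A[:,0]>-.05)&(A[:,0]<-.006);print("ledge y pct",np.percentile(A[k][:,1],[1,3,50,97,99]).round(4))
k=(A[:,2]>.055)&(A[:,2]<.072)&(np.abs(A[:,0])<.02);print("fence y pct",np.percentile(A[k][:,1],[1,3,50,97,99]).round(4))
# vise: origin guess from front jaw edge: soft face at 28.25
yv=np.radians(4.8);o=np.array([.5422,.3402])-.048*np.array([np.cos(yv),np.sin(yv)])
for nm,d,b in(("side",s,(155,140,235,205)),("top",t,(115,195,180,285))):
    X,col,_=cloud(d,*b);B=frame(X,o,yv)
    if nm=="side":
        k=(np.abs(B[:,1])<.026)&(B[:,2]>.035)&(B[:,2]<.056)&(np.abs(B[:,0]-.028)<.012);c,n,m,sd=plane(B[k]);print(nm,"soft",c.round(4),n.round(3),m,sd)
        k=(np.abs(B[:,1])<.028)&(B[:,2]>.054)&(B[:,2]<.06)&(np.abs(B[:,0]+.022)<.012);c,n,m,sd=plane(B[k]);print(nm,"jawback",c.round(4),n.round(3),m,sd)
    k=(np.abs(B[:,2]-.062)<.004);h,e=np.histogram(B[k][:,0],bins=np.arange(-.06,.1,.004));print(nm,dict(zip((e[:-1]*1e3).round().astype(int),h)))
    for a,bb in((-.02,.008),(.032,.08)): kk=k&(B[:,0]>a)&(B[:,0]<bb);print(nm,"y pct",np.percentile(B[kk][:,1],[1,3,50,97,99]).round(4))
print("vise o",o)
E
```

```text
fence face [ 0.0003 -0.0005  0.0557] [ 0.998 -0.012 -0.054] 81 0.0011856406022418748
ledge [-0.028   0.0004  0.0404] [0.002 0.002 1.   ] 134
front [-0.0533  0.      0.0189] [1.    0.013 0.009] 111
ledge y pct [-0.0256 -0.0238  0.0099  0.1073  0.1103]
fence y pct [-0.0259 -0.0249  0.002   0.0262  0.0274]
side soft [ 0.0243 -0.0038  0.0472] [0.997 0.057 0.054] 35 0.0011926632056914288
side jawback [-0.026  -0.0073  0.0561] [-0.015  0.016  1.   ] 20 0.0011796268745876439
side {np.int64(-60): np.int64(0), np.int64(-56): np.int64(0), np.int64(-52): np.int64(0), np.int64(-48): np.int64(0), np.int64(-44): np.int64(0), np.int64(-40): np.int64(0), np.int64(-36): np.int64(0), np.int64(-32): np.int64(0), np.int64(-28): np.int64(13), np.int64(-24): np.int64(11), np.int64(-20): np.int64(16), np.int64(-16): np.int64(12), np.int64(-12): np.int64(14), np.int64(-8): np.int64(9), np.int64(-4): np.int64(14), np.int64(0): np.int64(6), np.int64(4): np.int64(7), np.int64(8): np.int64(1), np.int64(12): np.int64(0), np.int64(16): np.int64(0), np.int64(20): np.int64(8), np.int64(24): np.int64(17), np.int64(2
[... 1090 characters left out ...]
p.int64(0), np.int64(16): np.int64(0), np.int64(20): np.int64(1), np.int64(24): np.int64(16), np.int64(28): np.int64(20), np.int64(32): np.int64(22), np.int64(36): np.int64(22), np.int64(40): np.int64(19), np.int64(44): np.int64(20), np.int64(48): np.int64(19), np.int64(52): np.int64(22), np.int64(56): np.int64(21), np.int64(60): np.int64(17), np.int64(64): np.int64(25), np.int64(68): np.int64(19), np.int64(72): np.int64(21), np.int64(76): np.int64(21), np.int64(80): np.int64(1), np.int64(84): np.int64(0), np.int64(88): np.int64(0), np.int64(92): np.int64(0)}
top y pct [-0.0325 -0.0313 -0.0011  0.0272  0.0277]
top y pct [-0.0298 -0.0281 -0.0001  0.0277  0.029 ]
vise o [0.49436834 0.33618346]
```

```bash
python3 - <<'E'
from h import *
from workcell import manip
t=load("top0")
for k in range(5):
    d=manip.get_image("top"); t["range_z"]=d["range_z"] if k==0 else t["range_z"]+d["range_z"]
t["range_z"]=(t["range_z"]/5).astype(np.float32)
b=(115,195,180,285);X,_,uv=cloud(t,*b)
m=np.zeros((420,560),np.uint8);k=np.abs(X[:,2]-.064)<.007;m[uv[k][:,1],uv[k][:,0]]=1
n,lab,st,ce=cv2.connectedComponentsWithStats(m,connectivity=4);cs=[]
for i in range(1,n):
    if st[i,4]<100: continue
    v,u=np.nonzero(lab==i);W=onplane(t,np.c_[u,v],.062)[:,:2]
    r=cv2.minAreaRect((W*1e3).astype(np.float32));c=W.mean(0);cs.append(c)
    ev,E=np.linalg.eigh(np.cov(W.T));a=E[:,1] if i<0 else None
    print(st[i,4],c.round(4),"rect",r,"ext",np.sqrt(12*ev).round(4),"axes deg",np.degrees(np.arctan2(E[1],E[0])).round(1))
d=cs[0]-cs[1];print("yaw",np.degrees(np.arctan2(d[1],d[0])),np.linalg.norm(d))
E
```

```text
429 [0.5463 0.3402] rect ((546.2880859375, 340.3577575683594), (56.084716796875, 60.603515625), 5.983455181121826) ext [0.0566 0.0604] axes deg [-169.8  100.2]
259 [0.4855 0.3343] rect ((484.5603942871094, 333.9623107910156), (36.18391799926758, 58.29328918457031), 1.6021052598953247) ext [0.0336 0.059 ] axes deg [-172.   98.]
yaw 5.58863619843355 0.06105089662692963
```

```bash
cat >> h.py <<'E'
def tgt(x,y,z,yaw,note=""):
    """units needed: spin first (yaw = world angle of tool y, deg), then shift in tool axes"""
    from workcell import manip
    o=manip.observe(); R=o["ee_rot"]; p=o["ee_pos"]
    cur=np.degrees(np.arctan2(R[1,1],R[0,1])); dw=(yaw-cur+180)%360-180
    a=np.radians(yaw); ty=np.array([np.cos(a),np.sin(a),0]); tz=np.array([0,0,-1]); tx=np.cross(ty,tz)
    d=np.array([x,y,z])-p
    print(note,"t=%.2f"%o["time_s"],"pos",p.round(4),"yaw %.1f"%cur,"F",o["ft_force"].round(1),"w %.4f"%o["grip_width"],
      "| spin %.2f"%(-np.radians(dw)/.08),"dx %.2f dy %.2f dz %.2f"%tuple(np.array([d@tx,d@ty,d@tz])/.04), "rz",R[:,2].round(4))
E
python3 - <<'E'
from h import *
t=load("top0")
for u,v in((400,130),(440,175),(350,80),(365,20)):
    X,_,_=cloud(t,u-2,v-2,u+3,v+3);print((u,v),np.median(X,0).round(3) if len(X) else None)
tgt(.5425,-.2495,.30,32.7)
E
```

```text
(400, 130) [ 0.594 -0.233  0.721]
(440, 175) [ 0.524 -0.298  0.704]
(350, 80) [ 0.666 -0.151  0.752]
(365, 20) [ 1.232 -0.328 -0.128]
 t=0.35 pos [0.2823 0.5575 0.4044] yaw 63.1 F [-0.4 -0.4  0.3] w 0.0855 | spin 6.64 dx -20.49 dy -5.43 dz 2.61 rz [-3.e-04 -5.e-04 -1.e+00]
```

Request:
carry_out(increments=[{"spin":0.83},{"spin":0.83,"dz":0.1},{"spin":0.83,"dz":0.2},{"spin":0.83,"dz":0.2},{"spin":0.83,"dz":0.2},{"spin":0.83,"dz":0.2},{"spin":0.83,"dz":0.2},{"spin":0.83,"dz":0.2},{"dx":-0.4,"dy":-0.1},{"dx":-0.8,"dy":-0.2},{"dx":-0.9,"dy":-0.24},{"dx":-0.9,"dy":-0.24},{"dx":-0.9,"dy":-0.24},{"dx":-0.9,"dy":-0.24},{"dx":-0.9,"dy":-0.24},{"dx":-0.9,"dy":-0.24},{"dx":-0.9,"dy":-0.24},{"dx":-0.9,"dy":-0.24},{"dx":-0.9,"dy":-0.24},{"dx":-0.9,"dy":-0.24}])

```text
schema error: expected keys dx, dy, dz, spin, claw
```

Request:
carry_out(increments=[{"dx":-0.9,"dy":-0.24},{"dx":-0.9,"dy":-0.24},{"dx":-0.9,"dy":-0.24},{"dx":-0.9,"dy":-0.24},{"dx":-0.9,"dy":-0.24},{"dx":-0.9,"dy":-0.24},{"dx":-0.9,"dy":-0.24},{"dx":-0.9,"dy":-0.24},{"dx":-0.9,"dy":-0.24},{"dx":-0.9,"dy":-0.24},{"dx":-0.9,"dy":-0.24},{"dx":-0.5,"dy":-0.12},{},{}])

```text
schema error: expected keys dx, dy, dz, spin, claw
```

```bash
python3 -c "
from h import *
tgt(.5425,-.2495,.172,32.7)"
```

```text
t=0.35 pos [0.2823 0.5575 0.4044] yaw 63.1 F [-0.4 -0.4  0.3] w 0.0855 | spin 6.64 dx -20.49 dy -5.43 dz 5.81 rz [-3.e-04 -5.e-04 -1.e+00]
```

Request:
carry_out(increments=[{"dx":0,"dy":0,"dz":0.1,"spin":0.83,"claw":1},{"dx":0,"dy":0,"dz":0.3,"spin":0.83,"claw":1},{"dx":0,"dy":0,"dz":0.4,"spin":0.83,"claw":1},{"dx":0,"dy":0,"dz":0.4,"spin":0.83,"claw":1},{"dx":0,"dy":0,"dz":0.4,"spin":0.83,"claw":1},{"dx":0,"dy":0,"dz":0.4,"spin":0.83,"claw":1},{"dx":0,"dy":0,"dz":0.4,"spin":0.83,"claw":1},{"dx":0,"dy":0,"dz":0.2,"spin":0.83,"claw":1},{"dx":-0.5,"dy":-0.15,"dz":0,"spin":0,"claw":1},{"dx":-0.9,"dy":-0.24,"dz":0,"spin":0,"claw":1},{"dx":-0.9,"dy":-0.24,"dz":0,"spin":0,"claw":1},{"dx":-0.9,"dy":-0.24,"dz":0,"spin":0,"claw":1},{"dx":-0.9,"dy":-0.24,"dz":0,"spin":0,"claw":1},{"dx":-0.9,"dy":-0.24,"dz":0,"spin":0,"claw":1},{"dx":-0.9,"dy":-0.24,"dz":0,"spin":0,"claw":1},{"dx":-0.9,"dy":-0.24,"dz":0,"spin":0,"claw":1},{"dx":-0.9,"dy":-0.24,"dz":0,"spin":0,"claw":1},{"dx":-0.9,"dy":-0.24,"dz":0,"spin":0,"claw":1},{"dx":-0.9,"dy":-0.24,"dz":0,"spin":0,"claw":1},{"dx":-0.9,"dy":-0.24,"dz":0,"spin":0,"claw":1}], newtons=40)

```text
time_s: 2.02
ee_pos: [0.4134, 0.1456, 0.3011]
ee_rot: [[-0.541, 0.841, 0.001], [0.841, 0.541, 0.0], [-0.0, 0.001, -1.0]]
ft_force: [1.1, 0.0, 0.3]
grip_width: 0.0856
grip_force: 0.0
```

Request:
carry_out(increments=[{"dx":-0.9,"dy":-0.24,"dz":0,"spin":0,"claw":1},{"dx":-0.9,"dy":-0.24,"dz":0,"spin":0,"claw":1},{"dx":-0.9,"dy":-0.24,"dz":0,"spin":0,"claw":1},{"dx":-0.9,"dy":-0.24,"dz":0,"spin":0,"claw":1},{"dx":-0.9,"dy":-0.24,"dz":0,"spin":0,"claw":1},{"dx":-0.9,"dy":-0.24,"dz":0,"spin":0,"claw":1},{"dx":-0.9,"dy":-0.24,"dz":0,"spin":0,"claw":1},{"dx":-0.9,"dy":-0.24,"dz":0,"spin":0,"claw":1},{"dx":-0.9,"dy":-0.24,"dz":0,"spin":0,"claw":1},{"dx":-0.9,"dy":-0.24,"dz":0,"spin":0,"claw":1},{"dx":-0.6,"dy":-0.15,"dz":0,"spin":0,"claw":1},{"dx":-0.3,"dy":-0.1,"dz":0,"spin":0,"claw":1},{"dx":0,"dy":0,"dz":0,"spin":0,"claw":1},{"dx":0,"dy":0,"dz":0,"spin":0,"claw":1}])

```text
time_s: 3.18
ee_pos: [0.5377, -0.2429, 0.3004]
ee_rot: [[-0.54, 0.842, -0.001], [0.842, 0.54, 0.001], [0.002, -0.0, -1.0]]
ft_force: [-1.1, 1.2, 1.0]
grip_width: 0.0851
grip_force: 0.0
```

```bash
python3 -c "
from h import *
tgt(.5425,-.2495,.172,32.7)"
```

```text
t=3.18 pos [ 0.5377 -0.2429  0.3004] yaw 32.7 F [-1.1  1.2  1. ] w 0.0851 | spin -0.01 dx -0.20 dy 0.01 dz 3.21 rz [-0.001   0.0014 -1.    ]
```

Request:
carry_out(increments=[{"dx":-0.1,"dy":0,"dz":0.3,"spin":0,"claw":1},{"dx":-0.1,"dy":0,"dz":0.5,"spin":0,"claw":1},{"dx":0,"dy":0,"dz":0.5,"spin":0,"claw":1},{"dx":0,"dy":0,"dz":0.5,"spin":0,"claw":1},{"dx":0,"dy":0,"dz":0.5,"spin":0,"claw":1},{"dx":0,"dy":0,"dz":0.4,"spin":0,"claw":1},{"dx":0,"dy":0,"dz":0.3,"spin":0,"claw":1},{"dx":0,"dy":0,"dz":0.2,"spin":0,"claw":1},{"dx":0,"dy":0,"dz":0,"spin":0,"claw":0.8},{"dx":0,"dy":0,"dz":0,"spin":0,"claw":0.6},{"dx":0,"dy":0,"dz":0,"spin":0,"claw":0.5},{"dx":0,"dy":0,"dz":0,"spin":0,"claw":0.5},{"dx":0,"dy":0,"dz":0,"spin":0,"claw":0.5},{"dx":0,"dy":0,"dz":0,"spin":0,"claw":0.5}], newtons=40)

```text
time_s: 4.35
ee_pos: [0.5429, -0.2503, 0.1738]
ee_rot: [[-0.54, 0.842, 0.002], [0.842, 0.54, -0.001], [-0.002, 0.001, -1.0]]
ft_force: [0.2, 1.2, 2.1]
grip_width: 0.0547
grip_force: 44.0
```

```bash
python3 -c "
from h import *
tgt(.5425,-.2495,.172,32.7)"
```

```text
t=4.35 pos [ 0.5429 -0.2503  0.1738] yaw 32.7 F [0.2 1.2 2.1] w 0.0547 | spin 0.00 dx 0.02 dy 0.00 dz 0.05 rz [ 0.0019 -0.001  -1.    ]
```

Request:
carry_out(increments=[{"dx":0,"dy":0,"dz":-0.2,"spin":0,"claw":0.5},{"dx":0,"dy":0,"dz":-0.3,"spin":0.7,"claw":0.5},{"dx":0,"dy":0,"dz":-0.4,"spin":0.8,"claw":0.5},{"dx":0,"dy":0,"dz":-0.4,"spin":0.8,"claw":0.5},{"dx":0,"dy":0,"dz":-0.4,"spin":0.8,"claw":0.5},{"dx":0,"dy":0,"dz":-0.3,"spin":0.8,"claw":0.5},{"dx":0,"dy":0,"dz":-0.2,"spin":0.8,"claw":0.5},{"dx":0,"dy":0,"dz":0,"spin":0.9,"claw":0.5},{"dx":0,"dy":0,"dz":0,"spin":0,"claw":0.5},{"dx":0,"dy":0,"dz":0,"spin":0,"claw":0.5}])

```text
time_s: 5.18
ee_pos: [0.542, -0.2499, 0.2608]
ee_rot: [[-0.124, 0.992, -0.0], [0.992, 0.124, 0.0], [0.0, -0.0, -1.0]]
ft_force: [-0.0, -0.4, -1.4]
grip_width: 0.0544
grip_force: 43.6
```

```bash
python3 -c "
from h import *
tgt(.5798,-.0715,.235,7)"
```

```text
t=5.18 pos [ 0.542  -0.2499  0.2608] yaw 7.1 F [-0.  -0.4 -1.4] w 0.0544 | spin 0.03 dx 4.31 dy 1.48 dz 0.64 rz [-5.e-04  2.e-04 -1.e+00]
```

Request:
carry_out(increments=[{"dx":0.3,"dy":0.1,"dz":0,"spin":0,"claw":0.5},{"dx":0.5,"dy":0.2,"dz":0,"spin":0,"claw":0.5},{"dx":0.5,"dy":0.2,"dz":0,"spin":0,"claw":0.5},{"dx":0.5,"dy":0.2,"dz":0,"spin":0,"claw":0.5},{"dx":0.5,"dy":0.2,"dz":0,"spin":0,"claw":0.5},{"dx":0.5,"dy":0.2,"dz":0.1,"spin":0,"claw":0.5},{"dx":0.5,"dy":0.2,"dz":0.1,"spin":0,"claw":0.5},{"dx":0.5,"dy":0.2,"dz":0.1,"spin":0,"claw":0.5},{"dx":0.3,"dy":0.1,"dz":0.1,"spin":0,"claw":0.5},{"dx":0.2,"dy":0.08,"dz":0.1,"spin":0,"claw":0.5},{"dx":0,"dy":0,"dz":0.1,"spin":0,"claw":0.5},{"dx":0,"dy":0,"dz":0,"spin":0,"claw":0.5}])

```text
time_s: 6.18
ee_pos: [0.5873, -0.0708, 0.2353]
ee_rot: [[-0.124, 0.992, -0.003], [0.992, 0.124, -0.0], [0.0, -0.003, -1.0]]
ft_force: [-0.1, -0.2, -1.8]
grip_width: 0.0546
grip_force: 43.6
```

```bash
cat >> h.py <<'E'
def snap(tag):
    from workcell import manip
    for n in("top","side"):
        d=manip.get_image(n); np.savez(f"{n}{tag}.npz",**{k:np.array(v) for k,v in d.items()})
E
python3 -c "
from h import *
snap('1');t=load('top1');s=load('side1')
cv2.imwrite('pics/m3.png',np.hstack([crop(t,250,180,50,50,8),crop(s,250,180,50,50,8)]))
tgt(.5798,-.0715,.215,7)"
```

```text
t=6.28 pos [ 0.5877 -0.0718  0.2363] yaw 7.0 F [ 0.3 -0.1 -1.1] w 0.0549 | spin 0.00 dx 0.03 dy -0.19 dz 0.53 rz [-9.e-04 -3.e-04 -1.e+00]
```

View pics/m3.png

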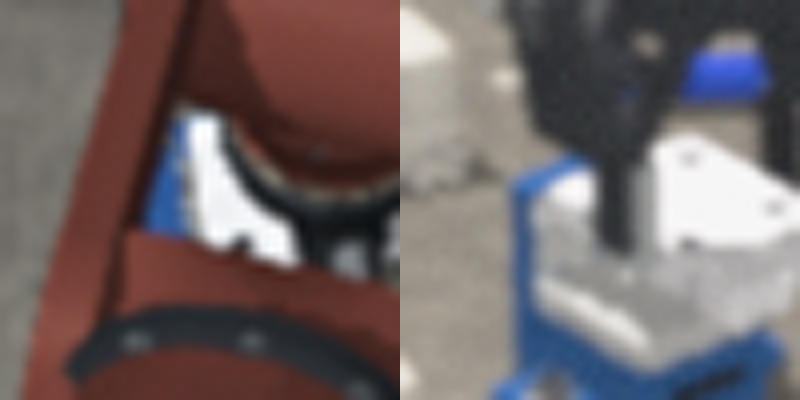

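The side crop shows the plate held level above the ledge, its plain end just short of the fence at about (540,200). In the top crop the arm hides most of it. I'll shift dy, lower it and feel for the ledge.

Request:
carry_out(increments=[{"dx":0,"dy":-0.1,"dz":0,"spin":0,"claw":0.5},{"dx":0,"dy":-0.09,"dz":0.1,"spin":0,"claw":0.5},{"dx":0,"dy":0,"dz":0.1,"spin":0,"claw":0.5},{"dx":0,"dy":0,"dz":0.1,"spin":0,"claw":0.5},{"dx":0,"dy":0,"dz":0.08,"spin":0,"claw":0.5},{"dx":0,"dy":0,"dz":0.06,"spin":0,"claw":0.5},{"dx":0,"dy":0,"dz":0.05,"spin":0,"claw":0.5},{"dx":0,"dy":0,"dz":0.04,"spin":0,"claw":0.5},{"dx":0,"dy":0,"dz":0,"spin":0,"claw":0.5},{"dx":0,"dy":0,"dz":0,"spin":0,"claw":0.5}])

```text
time_s: 7.12
ee_pos: [0.5805, -0.0719, 0.2154]
ee_rot: [[-0.123, 0.992, -0.0], [0.992, 0.123, 0.0], [0.0, -0.0, -1.0]]
ft_force: [0.1, -0.5, -2.8]
grip_width: 0.0545
grip_force: 43.6
```

Request:
carry_out(increments=[{"dx":0.03,"dy":0,"dz":0.01,"spin":0,"claw":0.5},{"dx":0.03,"dy":0,"dz":0.01,"spin":0,"claw":0.5},{"dx":0.02,"dy":0,"dz":0,"spin":0,"claw":0.5},{"dx":0.02,"dy":0,"dz":0,"spin":0,"claw":0.5},{"dx":0,"dy":0,"dz":0,"spin":0,"claw":0.5}])

```text
time_s: 7.53
ee_pos: [0.5799, -0.0678, 0.2148]
ee_rot: [[-0.123, 0.992, 0.0], [0.992, 0.123, 0.0], [0.0, 0.0, -1.0]]
ft_force: [-0.2, -0.4, -2.2]
grip_width: 0.0547
grip_force: 43.6
```

Request:
carry_out(increments=[{"dx":0.02,"dy":0,"dz":0.01,"spin":0,"claw":0.5},{"dx":0.02,"dy":0,"dz":0.01,"spin":0,"claw":0.5},{"dx":0.02,"dy":0,"dz":0.01,"spin":0,"claw":0.5},{"dx":0.01,"dy":0,"dz":0.01,"spin":0,"claw":0.5},{"dx":0,"dy":0,"dz":0,"spin":0,"claw":0.5}])

```text
time_s: 7.95
ee_pos: [0.58, -0.0667, 0.214]
ee_rot: [[-0.124, 0.992, 0.001], [0.992, 0.124, -0.004], [-0.004, 0.001, -1.0]]
ft_force: [-1.5, -6.9, 0.2]
grip_width: 0.0547
grip_force: 43.9
```

Request:
carry_out(increments=[{"dx":0,"dy":0,"dz":0.02,"spin":0,"claw":0.5},{"dx":0,"dy":0,"dz":0.02,"spin":0,"claw":0.5},{"dx":0,"dy":0,"dz":0,"spin":0,"claw":0.5}])

```text
time_s: 8.2
ee_pos: [0.5803, -0.0667, 0.2138]
ee_rot: [[-0.124, 0.992, 0.001], [0.992, 0.124, -0.004], [-0.004, 0.0, -1.0]]
ft_force: [-4.5, -6.0, 9.0]
grip_width: 0.0548
grip_force: 44.6
```

Request:
carry_out(increments=[{"dx":0,"dy":0,"dz":0,"spin":0,"claw":0.75},{"dx":0,"dy":0,"dz":0,"spin":0,"claw":0.9},{"dx":0,"dy":0,"dz":0,"spin":0,"claw":0.9},{"dx":0,"dy":0,"dz":0,"spin":0,"claw":0.9},{"dx":0,"dy":0,"dz":-0.2,"spin":0,"claw":0.9},{"dx":0,"dy":0,"dz":-0.5,"spin":0,"claw":0.9},{"dx":0,"dy":0,"dz":-0.5,"spin":0,"claw":0.9},{"dx":0,"dy":0,"dz":-0.4,"spin":0,"claw":0.8},{"dx":-0.3,"dy":0,"dz":-0.2,"spin":0,"claw":0.6},{"dx":-0.5,"dy":0,"dz":0,"spin":0,"claw":0.4},{"dx":-0.5,"dy":0,"dz":0,"spin":0,"claw":0.25},{"dx":-0.5,"dy":0,"dz":0,"spin":0,"claw":0.25},{"dx":-0.4,"dy":0,"dz":0,"spin":0,"claw":0.25},{"dx":-0.2,"dy":0,"dz":0,"spin":0,"claw":0.25},{"dx":0,"dy":0,"dz":0,"spin":0,"claw":0.25}])

```text
time_s: 9.45
ee_pos: [0.5914, -0.1625, 0.2834]
ee_rot: [[-0.12, 0.993, 0.0], [0.993, 0.12, -0.0], [-0.0, 0.0, -1.0]]
ft_force: [0.6, -0.3, 0.1]
grip_width: 0.0213
grip_force: 0.0
```

```bash
python3 -c "
from h import *
snap('2');t=load('top2');s=load('side2')
cv2.imwrite('pics/m4.png',np.hstack([crop(t,250,170,50,60,8),crop(s,250,180,50,60,8)]))
X,c,_=cloud(s,255,190,320,245);k=(abs(X[:,2]-.052)<.006)&(c.min(1)>120);X=X[k];a=np.radians(97)
d=X[:,:2]-[.5738,-.0229];u=d@[np.cos(a),np.sin(a)];v=d@[-np.sin(a),np.cos(a)]
print(k.sum(),X[:,2].mean(),'u',np.percentile(u,[1,3,50,97,99]).round(4),'v',np.percentile(v,[1,3,50,97,99]).round(4))
tgt(.5738+.12*.122,-.0229-.12*.9925,.25,7)"
```

```text
507 0.05171814878780768 u [-0.0916 -0.0899 -0.0455  0.0019  0.0024] v [-0.0272 -0.0257  0.004   0.0287  0.0294]
 t=9.55 pos [ 0.5911 -0.1605  0.2831] yaw 7.0 F [ 0.4 -0.1  0.8] w 0.0214 | spin -0.00 dx 0.47 dy -0.01 dz 0.83 rz [-8.e-04  9.e-04 -1.e+00]
```

View pics/m4.png

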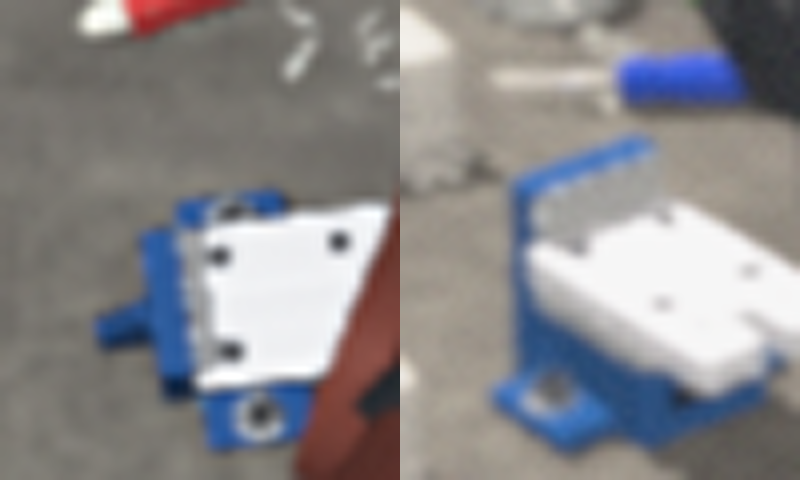

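The plate lies flat on the ledge: top at z 0.0517, u from -91 to +2 mm, centred across the fence. The slotted end overhangs to the right, with the slot near (785,325) in the side half. Next I bring both finger edges to the slotted end face, one either side of the slot.

Request:
carry_out(increments=[{"dx":0,"dy":0,"dz":0.3,"spin":0,"claw":0.25},{"dx":0,"dy":0,"dz":0.5,"spin":0,"claw":0.25},{"dx":0,"dy":0,"dz":0.5,"spin":0,"claw":0.25},{"dx":0,"dy":0,"dz":0.4,"spin":0,"claw":0.25},{"dx":0,"dy":0,"dz":0.25,"spin":0,"claw":0.25},{"dx":0.2,"dy":0,"dz":0,"spin":0,"claw":0.25},{"dx":0.25,"dy":0,"dz":0,"spin":0,"claw":0.25},{"dx":0.2,"dy":0,"dz":0,"spin":0,"claw":0.25},{"dx":0.1,"dy":0,"dz":0,"spin":0,"claw":0.25},{"dx":0,"dy":0,"dz":0,"spin":0,"claw":0.25}])

```text
time_s: 10.38
ee_pos: [0.588, -0.1293, 0.2067]
ee_rot: [[-0.124, 0.992, 0.002], [0.992, 0.124, -0.0], [-0.001, 0.002, -1.0]]
ft_force: [0.8, -0.4, 0.6]
grip_width: 0.0217
grip_force: 0.0
```

Request:
carry_out(increments=[{"dx":0.03,"dy":0,"dz":0,"spin":0,"claw":0.25},{"dx":0.03,"dy":0,"dz":0,"spin":0,"claw":0.25},{"dx":0.02,"dy":0,"dz":0,"spin":0,"claw":0.25},{"dx":0,"dy":0,"dz":0,"spin":0,"claw":0.25}])

```text
time_s: 10.72
ee_pos: [0.5873, -0.1277, 0.2058]
ee_rot: [[-0.122, 0.992, 0.0], [0.992, 0.122, -0.0], [-0.0, 0.0, -1.0]]
ft_force: [1.1, 0.0, 0.6]
grip_width: 0.0212
grip_force: 0.0
```

Request:
carry_out(increments=[{"dx":0.04,"dy":0,"dz":0,"spin":0,"claw":0.25},{"dx":0.04,"dy":0,"dz":0,"spin":0,"claw":0.25},{"dx":0.02,"dy":0,"dz":0,"spin":0,"claw":0.25},{"dx":0,"dy":0,"dz":0,"spin":0,"claw":0.25}])

```text
time_s: 11.05
ee_pos: [0.5867, -0.1236, 0.2055]
ee_rot: [[-0.123, 0.992, -0.0], [0.992, 0.123, -0.0], [-0.0, -0.0, -1.0]]
ft_force: [0.0, -1.0, -0.1]
grip_width: 0.0211
grip_force: 0.2
```

Request:
carry_out(increments=[{"dx":0.02,"dy":0,"dz":0,"spin":0,"claw":0.25},{"dx":0.02,"dy":0,"dz":0,"spin":0,"claw":0.25},{"dx":0,"dy":0,"dz":0,"spin":0,"claw":0.25}])

```text
time_s: 11.3
ee_pos: [0.587, -0.1229, 0.2059]
ee_rot: [[-0.123, 0.992, 0.002], [0.992, 0.123, -0.003], [-0.003, 0.001, -1.0]]
ft_force: [0.4, -4.8, -1.3]
grip_width: 0.0213
grip_force: 2.5
```

Request:
carry_out(increments=[{"dx":0.02,"dy":0,"dz":0,"spin":0,"claw":0.25},{"dx":0,"dy":0,"dz":-0.03,"spin":0,"claw":0.25},{"dx":0,"dy":0,"dz":-0.04,"spin":0,"claw":0.25},{"dx":0,"dy":0,"dz":-0.04,"spin":0,"claw":0.25},{"dx":0,"dy":0,"dz":-0.04,"spin":0,"claw":0.25},{"dx":0,"dy":0,"dz":0,"spin":0,"claw":0.25}])

```text
time_s: 11.8
ee_pos: [0.5871, -0.1229, 0.2123]
ee_rot: [[-0.123, 0.992, 0.002], [0.992, 0.123, -0.004], [-0.004, 0.002, -1.0]]
ft_force: [0.3, -7.3, -0.8]
grip_width: 0.0216
grip_force: 3.6
```

```bash
cat >> h.py <<'E'
def tilt(tag):
    snap(tag);s=load('side'+tag);X,c,_=cloud(s,250,160,330,245);a=np.radians(97)
    d=X[:,:2]-[.5738,-.0229];u=d@[np.cos(a),np.sin(a)];v=d@[-np.sin(a),np.cos(a)]
    k=(c.min(1)>135)&(abs(v)<.03)&(X[:,2]>.043)&(u>-.1)&(u<.02)
    for lo in np.arange(-.09,.0,.015):
        m=k&(u>lo)&(u<=lo+.015)
        if m.sum()>4: print("u %.3f n %d zmed %.4f zmax %.4f"%(lo+.0075,m.sum(),np.median(X[m,2]),np.percentile(X[m,2],95)))
E
python3 -c "
from h import *
tilt('3')"
```

```text
u -0.082 n 41 zmed 0.0571 zmax 0.0596
u -0.068 n 34 zmed 0.0565 zmax 0.0587
u -0.052 n 42 zmed 0.0557 zmax 0.0573
u -0.037 n 36 zmed 0.0541 zmax 0.0567
u -0.022 n 42 zmed 0.0537 zmax 0.0556
u -0.007 n 67 zmed 0.0534 zmax 0.0667
```

Request:
carry_out(increments=[{"dx":0,"dy":0,"dz":-0.08,"spin":0,"claw":0.25},{"dx":0,"dy":0,"dz":-0.08,"spin":0,"claw":0.25},{"dx":0,"dy":0,"dz":-0.08,"spin":0,"claw":0.25},{"dx":0,"dy":0,"dz":-0.08,"spin":0,"claw":0.25},{"dx":0,"dy":0,"dz":-0.08,"spin":0,"claw":0.25}])

```text
time_s: 12.32
ee_pos: [0.5869, -0.1225, 0.2282]
ee_rot: [[-0.123, 0.992, 0.002], [0.992, 0.123, -0.003], [-0.003, 0.001, -1.0]]
ft_force: [1.1, -5.1, -0.5]
grip_width: 0.0216
grip_force: 2.4
```

```bash
python3 -c "
from h import *
tilt('4')
for h in (23,30,37,44,50,57,64,70,76,80,84,86,88,89.5):
    th=np.arcsin(h/90);print(h,round(np.degrees(th)),round(-12*np.sin(th)-90*np.cos(th),1),end='; ')"
```

```text
u -0.082 n 38 zmed 0.0711 zmax 0.0761
u -0.068 n 32 zmed 0.0688 zmax 0.0725
u -0.052 n 40 zmed 0.0647 zmax 0.0687
u -0.037 n 39 zmed 0.0616 zmax 0.0643
u -0.022 n 46 zmed 0.0577 zmax 0.0600
u -0.007 n 71 zmed 0.0555 zmax 0.0683
23 15 -90.1; 30 19 -88.9; 37 24 -87.0; 44 29 -84.4; 50 34 -81.5; 57 39 -77.2; 64 45 -71.8; 70 51 -65.9; 76 58 -58.3; 80 63 -51.9; 84 69 -43.5; 86 73 -38.0; 88 78 -30.6; 89.5 84 -21.4;
```

Request:
carry_out(increments=[{"dx":0.015,"dy":0,"dz":-0.09,"spin":0,"claw":0.25},{"dx":0.02,"dy":0,"dz":-0.09,"spin":0,"claw":0.25},{"dx":0.025,"dy":0,"dz":-0.09,"spin":0,"claw":0.25},{"dx":0.03,"dy":0,"dz":-0.09,"spin":0,"claw":0.25},{"dx":0.035,"dy":0,"dz":-0.09,"spin":0,"claw":0.25},{"dx":0.04,"dy":0,"dz":-0.09,"spin":0,"claw":0.25},{"dx":0,"dy":0,"dz":0,"spin":0,"claw":0.25}])

```text
time_s: 13.0
ee_pos: [0.5866, -0.116, 0.251]
ee_rot: [[-0.123, 0.992, 0.003], [0.992, 0.123, -0.004], [-0.005, 0.003, -1.0]]
ft_force: [-0.3, -7.1, 1.8]
grip_width: 0.0214
grip_force: 3.5
```

```bash
python3 -c "
from h import *
tilt('5')"
```

```text
u -0.082 n 27 zmed 0.0915 zmax 0.0960
u -0.068 n 24 zmed 0.0847 zmax 0.0925
u -0.052 n 24 zmed 0.0786 zmax 0.0839
u -0.037 n 27 zmed 0.0702 zmax 0.0759
u -0.022 n 31 zmed 0.0619 zmax 0.0680
u -0.007 n 67 zmed 0.0586 zmax 0.0696
```

Request:
carry_out(increments=[{"dx":0.04,"dy":0,"dz":-0.1,"spin":0,"claw":0.25},{"dx":0.05,"dy":0,"dz":-0.1,"spin":0,"claw":0.25},{"dx":0.06,"dy":0,"dz":-0.1,"spin":0,"claw":0.25},{"dx":0.07,"dy":0,"dz":-0.1,"spin":0,"claw":0.25},{"dx":0.08,"dy":0,"dz":-0.1,"spin":0,"claw":0.25},{"dx":0.1,"dy":0,"dz":-0.1,"spin":0,"claw":0.25},{"dx":0.11,"dy":0,"dz":-0.08,"spin":0,"claw":0.25},{"dx":0.12,"dy":0,"dz":-0.06,"spin":0,"claw":0.25},{"dx":0,"dy":0,"dz":0,"spin":0,"claw":0.25}])

```text
time_s: 13.85
ee_pos: [0.5823, -0.088, 0.2787]
ee_rot: [[-0.123, 0.992, -0.001], [0.992, 0.123, 0.002], [0.002, -0.0, -1.0]]
ft_force: [0.7, -0.3, 1.1]
grip_width: 0.0216
grip_force: 0.4
```

```bash
python3 -c "
from h import *
tilt('6')"
```

```text
u -0.082 n 22 zmed 0.1226 zmax 0.1397
u -0.068 n 17 zmed 0.1283 zmax 0.1411
u -0.052 n 45 zmed 0.1189 zmax 0.1252
u -0.037 n 94 zmed 0.0919 zmax 0.1164
u -0.022 n 126 zmed 0.0654 zmax 0.0818
u -0.007 n 53 zmed 0.0488 zmax 0.0675
```

Request:
carry_out(increments=[{"dx":0.1,"dy":0,"dz":0,"spin":0,"claw":0.25},{"dx":0.1,"dy":0,"dz":0,"spin":0,"claw":0.25},{"dx":0.1,"dy":0,"dz":0,"spin":0,"claw":0.25},{"dx":0.1,"dy":0,"dz":0,"spin":0,"claw":0.25},{"dx":0.1,"dy":0,"dz":0,"spin":0,"claw":0.25},{"dx":0.08,"dy":0,"dz":0,"spin":0,"claw":0.25},{"dx":0.06,"dy":0,"dz":0,"spin":0,"claw":0.25},{"dx":0.04,"dy":0,"dz":0,"spin":0,"claw":0.25},{"dx":0,"dy":0,"dz":0,"spin":0,"claw":0.25}])

```text
time_s: 14.7
ee_pos: [0.5792, -0.0622, 0.2786]
ee_rot: [[-0.123, 0.992, -0.0], [0.992, 0.123, 0.0], [0.0, -0.0, -1.0]]
ft_force: [-0.4, 0.3, -0.2]
grip_width: 0.0216
grip_force: 0.0
```

```bash
cat >> h.py <<'E'
def stand(tag):
    """broad-face plane of the standing plate in angle-plate axes, from the side camera"""
    snap(tag);s=load('side'+tag);X,c,uv=cloud(s,250,150,330,245);a=np.radians(97)
    d=X[:,:2]-[.5738,-.0229];u=d@[np.cos(a),np.sin(a)];v=d@[-np.sin(a),np.cos(a)]
    k=(c.min(1)>135)&(abs(v)<.035)&(X[:,2]>.046)&(u>-.06)&(u<.03)
    for z in np.arange(.045,.14,.012):
        m=k&(X[:,2]>z)&(X[:,2]<z+.012)
        if m.sum()>4: print("z %.3f n %d umed %.4f  v %.4f..%.4f"%(z+.006,m.sum(),np.median(u[m]),*np.percentile(v[m],[3,97])))
E
python3 -c "
from h import *
stand('7')"
```

```text
z 0.051 n 59 umed -0.0124  v -0.0250..0.0294
z 0.063 n 86 umed -0.0141  v -0.0243..0.0283
z 0.075 n 77 umed -0.0175  v -0.0261..0.0288
z 0.087 n 69 umed -0.0193  v -0.0254..0.0297
z 0.099 n 41 umed -0.0209  v -0.0129..0.0291
z 0.111 n 38 umed -0.0248  v -0.0111..0.0297
z 0.123 n 35 umed -0.0252  v -0.0098..0.0294
z 0.135 n 24 umed -0.0264  v -0.0161..0.0270
```

Request:
carry_out(increments=[{"dx":0.04,"dy":0,"dz":0,"spin":0,"claw":0.25},{"dx":0.04,"dy":0,"dz":0,"spin":0,"claw":0.25},{"dx":0.04,"dy":0,"dz":0,"spin":0,"claw":0.25},{"dx":0.04,"dy":0,"dz":0,"spin":0,"claw":0.25},{"dx":0.04,"dy":0,"dz":0,"spin":0,"claw":0.25},{"dx":0.03,"dy":0,"dz":0,"spin":0,"claw":0.25},{"dx":0.03,"dy":0,"dz":0,"spin":0,"claw":0.25},{"dx":0.03,"dy":0,"dz":0,"spin":0,"claw":0.25},{"dx":0,"dy":0,"dz":0,"spin":0,"claw":0.25}])

```text
time_s: 15.55
ee_pos: [0.5778, -0.0509, 0.2787]
ee_rot: [[-0.123, 0.992, -0.0], [0.992, 0.123, 0.0], [0.0, -0.0, -1.0]]
ft_force: [0.1, -0.3, 1.0]
grip_width: 0.0213
grip_force: 0.0
```

```bash
python3 -c "
from h import *
stand('8')"
```

```text
z 0.051 n 67 umed -0.0116  v -0.0230..0.0287
z 0.063 n 90 umed -0.0115  v -0.0253..0.0294
z 0.075 n 83 umed -0.0112  v -0.0252..0.0294
z 0.087 n 83 umed -0.0118  v -0.0235..0.0279
z 0.099 n 44 umed -0.0118  v -0.0109..0.0286
z 0.111 n 49 umed -0.0124  v -0.0119..0.0284
z 0.123 n 35 umed -0.0126  v -0.0099..0.0295
z 0.135 n 28 umed -0.0130  v -0.0141..0.0280
```

The side-camera numbers show the plate standing vertical at the fence: face at u -11.5 to -13 mm over its whole height, zero contact force. I'll back off, rise and turn to take the broad faces.

Request:
carry_out(increments=[{"dx":-0.1,"dy":0,"dz":0,"spin":0,"claw":0.25},{"dx":-0.3,"dy":0,"dz":0,"spin":0,"claw":0.25},{"dx":-0.4,"dy":0,"dz":-0.1,"spin":0,"claw":0.25},{"dx":-0.2,"dy":0,"dz":-0.3,"spin":0,"claw":0.4},{"dx":0,"dy":0,"dz":-0.4,"spin":0,"claw":0.55},{"dx":0,"dy":0,"dz":-0.4,"spin":0.5,"claw":0.55},{"dx":0,"dy":0,"dz":-0.3,"spin":0.9,"claw":0.55},{"dx":0,"dy":0,"dz":0,"spin":1,"claw":0.55},{"dx":0,"dy":0,"dz":0,"spin":1,"claw":0.55},{"dx":0,"dy":0,"dz":0,"spin":1,"claw":0.55},{"dx":0,"dy":0,"dz":0,"spin":1,"claw":0.55},{"dx":0,"dy":0,"dz":0,"spin":1,"claw":0.55},{"dx":0,"dy":0,"dz":0,"spin":1,"claw":0.55},{"dx":0,"dy":0,"dz":0,"spin":1,"claw":0.55},{"dx":0,"dy":0,"dz":0,"spin":1,"claw":0.55},{"dx":0,"dy":0,"dz":0,"spin":1,"claw":0.55},{"dx":0,"dy":0,"dz":0,"spin":1,"claw":0.55},{"dx":0,"dy":0,"dz":0,"spin":1,"claw":0.55},{"dx":0,"dy":0,"dz":0,"spin":1,"claw":0.55},{"dx":0,"dy":0,"dz":0,"spin":1,"claw":0.55}])

```text
time_s: 17.32
ee_pos: [0.5829, -0.0917, 0.3398]
ee_rot: [[0.859, 0.511, 0.001], [0.511, -0.859, -0.0], [0.001, 0.001, -1.0]]
ft_force: [0.2, 0.3, -0.1]
grip_width: 0.0472
grip_force: 0.0
```

Request:
carry_out(increments=[{"dx":0,"dy":0,"dz":0,"spin":1,"claw":0.55},{"dx":0,"dy":0,"dz":0,"spin":1,"claw":0.55},{"dx":0,"dy":0,"dz":0,"spin":1,"claw":0.55},{"dx":0,"dy":0,"dz":0,"spin":1,"claw":0.55},{"dx":0,"dy":0,"dz":0,"spin":1,"claw":0.55},{"dx":0,"dy":0,"dz":0,"spin":0.2,"claw":0.55},{"dx":0,"dy":0,"dz":0,"spin":0,"claw":0.55},{"dx":0,"dy":0,"dz":0,"spin":0,"claw":0.55}])

```text
time_s: 17.98
ee_pos: [0.5828, -0.0913, 0.3392]
ee_rot: [[0.992, 0.126, 0.001], [0.126, -0.992, -0.0], [0.001, 0.0, -1.0]]
ft_force: [-1.0, 0.2, -0.1]
grip_width: 0.0468
grip_force: 0.0
```

```bash
python3 -c "
from h import *
stand('9')
tgt(.5755,-.0278,.325,-83)"
```

```text
z 0.051 n 70 umed -0.0105  v -0.0238..0.0289
z 0.063 n 86 umed -0.0103  v -0.0249..0.0291
z 0.075 n 89 umed -0.0107  v -0.0227..0.0295
z 0.087 n 84 umed -0.0109  v -0.0249..0.0284
z 0.099 n 80 umed -0.0109  v -0.0249..0.0296
z 0.111 n 95 umed -0.0111  v -0.0252..0.0288
z 0.123 n 89 umed -0.0104  v -0.0250..0.0284
z 0.135 n 41 umed -0.0082  v -0.0265..0.0268
 t=18.08 pos [ 0.5828 -0.0911  0.339 ] yaw -82.8 F [0.5 0.  0.3] w 0.0472 | spin 0.05 dx 0.01 dy -1.59 dz 0.35 rz [ 3.e-04 -1.e-04 -1.e+00]
```

Request:
carry_out(increments=[{"dx":0,"dy":-0.3,"dz":0,"spin":0.05,"claw":0.55},{"dx":0,"dy":-0.45,"dz":0,"spin":0,"claw":0.55},{"dx":0,"dy":-0.4,"dz":0,"spin":0,"claw":0.55},{"dx":0,"dy":-0.3,"dz":0,"spin":0,"claw":0.55},{"dx":0,"dy":-0.14,"dz":0,"spin":0,"claw":0.55},{"dx":0,"dy":0,"dz":0,"spin":0,"claw":0.55},{"dx":0,"dy":0,"dz":0,"spin":0,"claw":0.55}])

```text
time_s: 18.67
ee_pos: [0.575, -0.0274, 0.3388]
ee_rot: [[0.992, 0.122, 0.0], [0.122, -0.992, -0.001], [0.0, 0.001, -1.0]]
ft_force: [-0.3, -0.3, -0.1]
grip_width: 0.0467
grip_force: 0.0
```

```bash
python3 -c "
from h import *
tgt(.5755,-.0278,.255,-83)"
```

```text
t=18.67 pos [ 0.575  -0.0274  0.3388] yaw -83.0 F [-0.3 -0.3 -0.1] w 0.0467 | spin 0.01 dx 0.01 dy 0.01 dz 2.09 rz [ 2.e-04 -5.e-04 -1.e+00]
```

Request:
carry_out(increments=[{"dx":0,"dy":0,"dz":0.25,"spin":0,"claw":0.55},{"dx":0,"dy":0,"dz":0.4,"spin":0,"claw":0.55},{"dx":0,"dy":0,"dz":0.4,"spin":0,"claw":0.55},{"dx":0,"dy":0,"dz":0.4,"spin":0,"claw":0.55},{"dx":0,"dy":0,"dz":0.3,"spin":0,"claw":0.55},{"dx":0,"dy":0,"dz":0.2,"spin":0,"claw":0.55},{"dx":0,"dy":0,"dz":0.14,"spin":0,"claw":0.55},{"dx":0,"dy":0,"dz":0,"spin":0,"claw":0.4},{"dx":0,"dy":0,"dz":0,"spin":0,"claw":0.3},{"dx":0,"dy":0,"dz":0,"spin":0,"claw":0.22},{"dx":0,"dy":0,"dz":0,"spin":0,"claw":0.17},{"dx":0,"dy":0,"dz":0,"spin":0,"claw":0.12},{"dx":0,"dy":0,"dz":0,"spin":0,"claw":0.05},{"dx":0,"dy":0,"dz":0,"spin":0,"claw":0.05},{"dx":0,"dy":0,"dz":0,"spin":0,"claw":0.05}], newtons=40)

```text
time_s: 19.92
ee_pos: [0.5756, -0.0284, 0.2563]
ee_rot: [[0.993, 0.122, 0.002], [0.122, -0.993, -0.002], [0.002, 0.002, -1.0]]
ft_force: [0.4, -4.4, 4.8]
grip_width: 0.0116
grip_force: 40.3
```

Request:
carry_out(increments=[{"dx":0,"dy":0,"dz":-0.2,"spin":0,"claw":0.05},{"dx":0,"dy":0,"dz":-0.4,"spin":0,"claw":0.05},{"dx":0,"dy":0,"dz":-0.5,"spin":0,"claw":0.05},{"dx":0,"dy":0,"dz":-0.5,"spin":-0.3,"claw":0.05},{"dx":0,"dy":0,"dz":-0.5,"spin":-0.8,"claw":0.05},{"dx":0,"dy":0,"dz":-0.2,"spin":-1,"claw":0.05},{"dx":0,"dy":0,"dz":0,"spin":-1,"claw":0.05},{"dx":0,"dy":0,"dz":0,"spin":-1,"claw":0.05},{"dx":0,"dy":0,"dz":0,"spin":-1,"claw":0.05},{"dx":0,"dy":0,"dz":0,"spin":-1,"claw":0.05},{"dx":0,"dy":0,"dz":0,"spin":-1,"claw":0.05},{"dx":0,"dy":0,"dz":0,"spin":-1,"claw":0.05},{"dx":0,"dy":0,"dz":0,"spin":-1,"claw":0.05},{"dx":0,"dy":0,"dz":0,"spin":-1,"claw":0.05},{"dx":0,"dy":0,"dz":0,"spin":-1,"claw":0.05},{"dx":0,"dy":0,"dz":0,"spin":-1,"claw":0.05},{"dx":0,"dy":0,"dz":0,"spin":-1,"claw":0.05},{"dx":0,"dy":0,"dz":0,"spin":-1,"claw":0.05},{"dx":0,"dy":0,"dz":0,"spin":-1,"claw":0.05},{"dx":0,"dy":0,"dz":0,"spin":-1,"claw":0.05}])

```text
time_s: 21.58
ee_pos: [0.5742, -0.0268, 0.3456]
ee_rot: [[0.157, 0.988, -0.003], [0.988, -0.157, 0.003], [0.003, -0.004, -1.0]]
ft_force: [-0.6, -1.5, -1.8]
grip_width: 0.0116
grip_force: 39.6
```

Request:
carry_out(increments=[{"dx":0,"dy":0,"dz":0,"spin":-1,"claw":0.05},{"dx":0,"dy":0,"dz":0,"spin":-1,"claw":0.05},{"dx":0,"dy":0,"dz":0,"spin":-0.8,"claw":0.05},{"dx":0,"dy":0,"dz":0,"spin":-0.4,"claw":0.05},{"dx":0,"dy":0,"dz":0,"spin":0,"claw":0.05},{"dx":0,"dy":0,"dz":0,"spin":0,"claw":0.05}])

```text
time_s: 22.08
ee_pos: [0.5744, -0.0271, 0.3459]
ee_rot: [[-0.094, 0.996, -0.002], [0.996, 0.094, 0.002], [0.002, -0.002, -1.0]]
ft_force: [1.1, 0.1, -1.5]
grip_width: 0.0113
grip_force: 39.6
```

```bash
python3 -c "
from h import *
tgt(.5108,.3372,.345,5.4)"
```

```text
t=22.08 pos [ 0.5744 -0.0271  0.3459] yaw 5.4 F [ 1.1  0.1 -1.5] w 0.0113 | spin -0.01 dx 9.22 dy -0.73 dz 0.02 rz [-0.0024  0.0019 -1.    ]
```

Request:
carry_out(increments=[{"dx":0.3,"dy":-0.03,"dz":0,"spin":0,"claw":0.05},{"dx":0.6,"dy":-0.05,"dz":0,"spin":0,"claw":0.05},{"dx":0.7,"dy":-0.05,"dz":0,"spin":0,"claw":0.05},{"dx":0.7,"dy":-0.05,"dz":0,"spin":0,"claw":0.05},{"dx":0.7,"dy":-0.05,"dz":0,"spin":0,"claw":0.05},{"dx":0.7,"dy":-0.05,"dz":0,"spin":0,"claw":0.05},{"dx":0.7,"dy":-0.05,"dz":0,"spin":0,"claw":0.05},{"dx":0.7,"dy":-0.05,"dz":0,"spin":0,"claw":0.05},{"dx":0.7,"dy":-0.05,"dz":0,"spin":0,"claw":0.05},{"dx":0.7,"dy":-0.05,"dz":0,"spin":0,"claw":0.05},{"dx":0.7,"dy":-0.05,"dz":0,"spin":0,"claw":0.05},{"dx":0.7,"dy":-0.05,"dz":0,"spin":0,"claw":0.05},{"dx":0.6,"dy":-0.05,"dz":0,"spin":0,"claw":0.05},{"dx":0.4,"dy":-0.05,"dz":0,"spin":0,"claw":0.05},{"dx":0.3,"dy":-0.05,"dz":0,"spin":0,"claw":0.05},{"dx":0,"dy":0,"dz":0,"spin":0,"claw":0.05},{"dx":0,"dy":0,"dz":0,"spin":0,"claw":0.05},{"dx":0,"dy":0,"dz":0,"spin":0,"claw":0.05}])

```text
time_s: 23.58
ee_pos: [0.511, 0.3353, 0.3468]
ee_rot: [[-0.094, 0.996, -0.001], [0.996, 0.094, -0.001], [-0.001, -0.001, -1.0]]
ft_force: [0.6, 0.1, -1.3]
grip_width: 0.0114
grip_force: 39.7
```

```bash
python3 -c "
from h import *
tgt(.5108,.3372,.30,5.4)"
```

```text
t=23.58 pos [0.511  0.3353 0.3468] yaw 5.4 F [ 0.6  0.1 -1.3] w 0.0114 | spin 0.00 dx 0.05 dy 0.00 dz 1.17 rz [-5.e-04 -8.e-04 -1.e+00]
```

Request:
carry_out(increments=[{"dx":0.03,"dy":0,"dz":0.2,"spin":0,"claw":0.05},{"dx":0.02,"dy":0,"dz":0.35,"spin":0,"claw":0.05},{"dx":0,"dy":0,"dz":0.35,"spin":0,"claw":0.05},{"dx":0,"dy":0,"dz":0.3,"spin":0,"claw":0.05},{"dx":0,"dy":0,"dz":0.2,"spin":0,"claw":0.05},{"dx":0,"dy":0,"dz":0.1,"spin":0,"claw":0.05},{"dx":0,"dy":0,"dz":0,"spin":0,"claw":0.05},{"dx":0,"dy":0,"dz":0,"spin":0,"claw":0.05}])

```text
time_s: 24.25
ee_pos: [0.511, 0.3378, 0.2867]
ee_rot: [[-0.095, 0.996, -0.0], [0.996, 0.095, -0.0], [-0.0, -0.0, -1.0]]
ft_force: [0.2, -0.2, -2.0]
grip_width: 0.011
grip_force: 39.7
```

```bash
python3 -c "
from h import *
snap('10');t=load('top10');s=load('side10')
cv2.imwrite('pics/m5.png',np.hstack([crop(t,115,195,50,60,8),crop(s,170,135,50,60,8)]))
tgt(.5108,.3372,.2423,5.4)
# predicted side pixels of gap/plate edges at the right ends for comparison
u=np.array([.9955,.0941,0]);w=np.array([-.0941,.9955,0]);B=np.array([.5188,.338,.026])
for n,x,y,z in(('soft top R',0,-.029,.035),('soft top L',0,.029,.035),('jaw top R',-.0165,-.03,.036),('jaw top L',-.0165,.03,.036)): print(n,((proj(s,B+x*u+y*w+[0,0,z])[0]-[170,135]+.5)*8-.5).round()+[400,0])
"
```

```text
t=24.35 pos [0.5113 0.3381 0.288 ] yaw 5.4 F [-0.1  0.1 -1.2] w 0.0116 | spin 0.01 dx -0.02 dy -0.02 dz 1.14 rz [ 1.5e-03  8.0e-04 -1.0e+00]
soft top R [670. 239.]
soft top L [597. 191.]
jaw top R [631. 248.]
jaw top L [556. 198.]
```

View pics/m5.png

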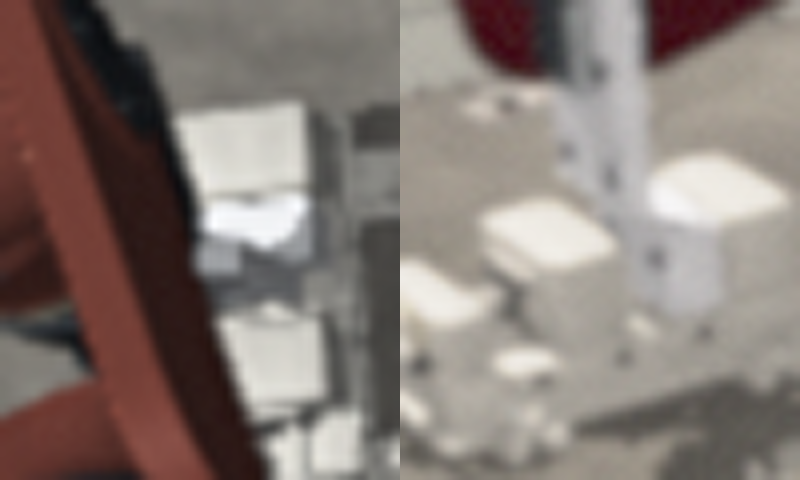

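The side crop shows the plate hanging just above the gap. The front jaw's right top corner is at (617,245), the soft jaw is at about (650–722, 200–310), and the plate's plain end is at about (560–645, 180–215). I'll measure the plate against the jaws in this one camera.

```bash
python3 - <<'E'
from h import *
s=load("side10");t=load("top10")
Z=np.stack([load("side%d"%i)["range_z"] for i in range(1,10)])  # unobstructed vise depth, averaged
s0=dict(s);s0["range_z"]=np.median(Z,0)
u=np.array([.9955,.0941]);w=np.array([-.0941,.9955]);B=np.array([.5188,.338])
def fr(d):
    X,c,uv=cloud(d,155,120,240,205);e=X[:,:2]-B;return np.c_[e@u,e@w,X[:,2]]
def pl(A,n):
    k=np.ones(len(A),bool)
    for _ in range(5):
        M=np.c_[np.ones(k.sum()),A[k][:,1],A[k][:,2]-.05];co=np.linalg.lstsq(M,A[k][:,0],rcond=None)[0]
        r=A[:,0]-np.c_[np.ones(len(A)),A[:,1],A[:,2]-.05]@co;k=abs(r)<.002
    print(n,len(A),k.sum(),"x %.4f yawdeg %.1f tilt %.3f"%(co[0],-np.degrees(co[1]),co[2]),"y %.4f %.4f"%tuple(np.percentile(A[k][:,1],[2,98])))
V=fr(s0);P=fr(s)
pl(V[(abs(V[:,0])<.008)&(abs(V[:,1])<.026)&(V[:,2]>.035)&(V[:,2]<.058)],"soft face")
pl(P[(abs(P[:,0]+.014)<.012)&(abs(P[:,1])<.035)&(P[:,2]>.076)&(P[:,2]<.108)],"plate face")
k=(abs(V[:,2]-.062)<.002)
for nm,a,b in(("front",-.06,-.006),("fixed",-.006,.07)):
    for y in(-.02,-.01,0,.01,.02):
        q=V[k&(V[:,0]>a)&(V[:,0]<b)&(abs(V[:,1]-y)<.007)];print(nm,y,len(q),np.percentile(q[:,0],[2,98]).round(4))
    q=V[k&(V[:,0]>a)&(V[:,0]<b)&(abs(V[:,1])<.05)];print(nm,"y",np.percentile(q[:,1],[1,99]).round(4))
E
```

```text
soft face 44 44 x -0.0003 yawdeg 1.2 tilt 0.017 y -0.0248 0.0239
plate face 116 76 x -0.0140 yawdeg 2.2 tilt -0.017 y -0.0296 0.0269
front -0.02 22 [-0.0491 -0.0192]
front -0.01 22 [-0.049  -0.0185]
front 0 19 [-0.0486 -0.0181]
front 0.01 19 [-0.0482 -0.0186]
front 0.02 20 [-0.049  -0.0186]
front y [-0.0319  0.0267]
fixed -0.02 35 [0.     0.0515]
fixed -0.01 36 [0.0005 0.0533]
fixed 0 35 [0.0002 0.0532]
fixed 0.01 32 [-0.0005  0.0516]
fixed 0.02 30 [-0.0005  0.0531]
fixed y [-0.0311  0.0286]
```

The plate face is at -14.0 mm, between the soft jaw at 0 and the front jaw at -18.5 mm. It is centred across the jaws, so I'll lower it.

Request:
carry_out(increments=[{"dx":0,"dy":0,"dz":0.15,"spin":0,"claw":0.05},{"dx":0,"dy":0,"dz":0.2,"spin":0,"claw":0.05},{"dx":0,"dy":0,"dz":0.2,"spin":0,"claw":0.05},{"dx":0,"dy":0,"dz":0.2,"spin":0,"claw":0.05},{"dx":0,"dy":0,"dz":0.15,"spin":0,"claw":0.05},{"dx":0,"dy":0,"dz":0.1,"spin":0,"claw":0.05},{"dx":0,"dy":0,"dz":0.06,"spin":0,"claw":0.05},{"dx":0,"dy":0,"dz":0.03,"spin":0,"claw":0.05},{"dx":0,"dy":0,"dz":0,"spin":0,"claw":0.05},{"dx":0,"dy":0,"dz":0,"spin":0,"claw":0.05}])

```text
time_s: 25.18
ee_pos: [0.5111, 0.338, 0.2438]
ee_rot: [[-0.095, 0.996, 0.001], [0.996, 0.095, 0.0], [0.0, 0.001, -1.0]]
ft_force: [0.3, -0.3, -1.9]
grip_width: 0.0118
grip_force: 39.7
```

Request:
carry_out(increments=[{"dx":0,"dy":0,"dz":0.02,"spin":0,"claw":0.05},{"dx":0,"dy":0,"dz":0.02,"spin":0,"claw":0.05},{"dx":0,"dy":0,"dz":0.01,"spin":0,"claw":0.05},{"dx":0,"dy":0,"dz":0,"spin":0,"claw":0.05}])

```text
time_s: 25.52
ee_pos: [0.5113, 0.3381, 0.2431]
ee_rot: [[-0.095, 0.996, 0.001], [0.996, 0.095, 0.0], [0.0, 0.001, -1.0]]
ft_force: [-1.9, -1.6, 5.1]
grip_width: 0.0118
grip_force: 40.8
```

Request:
carry_out(increments=[{"dx":0,"dy":0,"dz":0,"spin":0,"claw":0.15},{"dx":0,"dy":0,"dz":0,"spin":0,"claw":0.2},{"dx":0,"dy":0,"dz":0,"spin":0,"claw":0.3},{"dx":0,"dy":0,"dz":0,"spin":0,"claw":0.45},{"dx":0,"dy":0,"dz":0,"spin":0,"claw":0.45},{"dx":0,"dy":0,"dz":0,"spin":0,"claw":0.45},{"dx":0,"dy":0,"dz":-0.1,"spin":0,"claw":0.45},{"dx":0,"dy":0,"dz":-0.3,"spin":0,"claw":0.45},{"dx":0,"dy":0,"dz":-0.4,"spin":0,"claw":0.45},{"dx":0,"dy":0,"dz":-0.5,"spin":0,"claw":0.45},{"dx":0,"dy":0,"dz":-0.5,"spin":0,"claw":0.45},{"dx":0,"dy":0,"dz":-0.3,"spin":0,"claw":0.45},{"dx":0,"dy":0,"dz":0,"spin":0,"claw":0.45}])

```text
time_s: 26.6
ee_pos: [0.5123, 0.3386, 0.3305]
ee_rot: [[-0.095, 0.995, 0.008], [0.995, 0.095, 0.004], [0.003, 0.008, -1.0]]
ft_force: [-0.7, 0.5, 0.3]
grip_width: 0.0385
grip_force: 0.0
```

```bash
cat >> h.py <<'E'
def vcheck(tag):
    snap(tag);s=load('side'+tag)
    u=np.array([.9955,.0941]);w=np.array([-.0941,.9955]);X,c,uv=cloud(s,155,110,245,205);e=X[:,:2]-[.5188,.338];A=np.c_[e@u,e@w,X[:,2]]
    for z in np.arange(.066,.12,.01):
        q=A[(abs(A[:,1])<.035)&(A[:,2]>z)&(A[:,2]<z+.01)&(A[:,0]>-.03)&(A[:,0]<.01)]
        if len(q)>5: print("z %.3f n %d x %.4f y %.4f..%.4f"%(z+.005,len(q),np.median(q[:,0]),*np.percentile(q[:,1],[3,97])))
    q=A[(abs(A[:,2]-.062)<.002)&(abs(A[:,1])<.028)&(A[:,0]>-.06)&(A[:,0]<-.013)];print("front jaw",np.percentile(q[:,0],[2,98]).round(4))
    q=A[(abs(A[:,1])<.035)&(abs(A[:,0]+.01)<.02)];print("zmax",np.percentile(q[:,2],97).round(4))
E
python3 -c "
from h import *
vcheck('11')
u=np.array([.9955,.0941]);p=np.array([.5188,.338])-.085*u
tgt(p[0],p[1],.33,5.4)"
```

```text
z 0.071 n 38 x -0.0142 y -0.0274..0.0258
z 0.081 n 37 x -0.0146 y -0.0293..0.0251
z 0.091 n 37 x -0.0141 y -0.0306..0.0259
z 0.101 n 41 x -0.0136 y -0.0303..0.0267
z 0.111 n 41 x -0.0123 y -0.0305..0.0225
z 0.121 n 24 x -0.0103 y -0.0272..0.0238
front jaw [-0.0497 -0.0138]
zmax 0.2145
 t=26.70 pos [0.511  0.3379 0.3263] yaw 5.4 F [ 0.5  0.3 -0.6] w 0.0386 | spin 0.01 dx -0.02 dy -1.93 dz -0.09 rz [ 1.5e-03  7.0e-04 -1.0e+00]
```

Request:
carry_out(increments=[{"dx":0,"dy":-0.2,"dz":0,"spin":0,"claw":0.3},{"dx":0,"dy":-0.4,"dz":0,"spin":0,"claw":0.1},{"dx":0,"dy":-0.4,"dz":0,"spin":0,"claw":0},{"dx":0,"dy":-0.4,"dz":0,"spin":0,"claw":0},{"dx":0,"dy":-0.2,"dz":0,"spin":0,"claw":0},{"dx":0,"dy":0,"dz":0.2,"spin":0,"claw":0},{"dx":0,"dy":0,"dz":0.4,"spin":0,"claw":0},{"dx":0,"dy":0,"dz":0.5,"spin":0,"claw":0},{"dx":0,"dy":0,"dz":0.5,"spin":0,"claw":0},{"dx":0,"dy":0,"dz":0.4,"spin":0,"claw":0},{"dx":0,"dy":0,"dz":0.2,"spin":0,"claw":0},{"dx":0,"dy":0,"dz":0.1,"spin":0,"claw":0},{"dx":0,"dy":0,"dz":0,"spin":0,"claw":0},{"dx":0,"dy":0,"dz":0,"spin":0,"claw":0}], newtons=20)

```text
time_s: 27.87
ee_pos: [0.4476, 0.332, 0.2338]
ee_rot: [[-0.095, 0.996, 0.001], [0.996, 0.095, 0.0], [0.0, 0.001, -1.0]]
ft_force: [0.1, 1.2, 0.5]
grip_width: -0.0005
grip_force: 0.0
```

```bash
python3 -c "
from h import *
u=np.array([.9955,.0941]);p=np.array([.5188,.338])-.0635*u
tgt(p[0],p[1],.2285,5.4)"
```

```text
t=27.87 pos [0.4476 0.332  0.2338] yaw 5.4 F [0.1 1.2 0.5] w -0.0005 | spin 0.01 dx -0.02 dy 0.20 dz 0.13 rz [ 7.e-04  3.e-04 -1.e+00]
```

Down 5 mm, then push towards the jaw in small steps.

Request:
carry_out(increments=[{"dx":0,"dy":0,"dz":0.07,"spin":0,"claw":0},{"dx":0,"dy":0,"dz":0.06,"spin":0,"claw":0},{"dx":0,"dy":0.05,"dz":0,"spin":0,"claw":0},{"dx":0,"dy":0.05,"dz":0,"spin":0,"claw":0},{"dx":0,"dy":0.05,"dz":0,"spin":0,"claw":0},{"dx":0,"dy":0.05,"dz":0,"spin":0,"claw":0},{"dx":0,"dy":0.03,"dz":0,"spin":0,"claw":0},{"dx":0,"dy":0,"dz":0,"spin":0,"claw":0}])

```text
time_s: 28.53
ee_pos: [0.4567, 0.3327, 0.2285]
ee_rot: [[-0.094, 0.996, 0.001], [0.996, 0.094, 0.0], [0.0, 0.001, -1.0]]
ft_force: [-0.3, 0.1, 0.7]
grip_width: -0.0002
grip_force: 0.0
```

Request:
carry_out(increments=[{"dx":0,"dy":0.03,"dz":0,"spin":0,"claw":0},{"dx":0,"dy":0.03,"dz":0,"spin":0,"claw":0},{"dx":0,"dy":0,"dz":0,"spin":0,"claw":0}])

```text
time_s: 28.78
ee_pos: [0.4589, 0.3329, 0.2283]
ee_rot: [[-0.095, 0.996, 0.0], [0.996, 0.095, 0.0], [0.0, 0.0, -1.0]]
ft_force: [0.2, 0.1, 0.3]
grip_width: 0.0001
grip_force: 0.0
```

Request:
carry_out(increments=[{"dx":0,"dy":0.03,"dz":0,"spin":0,"claw":0},{"dx":0,"dy":0.03,"dz":0,"spin":0,"claw":0},{"dx":0,"dy":0.03,"dz":0,"spin":0,"claw":0},{"dx":0,"dy":0,"dz":0,"spin":0,"claw":0}])

```text
time_s: 29.12
ee_pos: [0.4619, 0.3332, 0.228]
ee_rot: [[-0.095, 0.996, -0.002], [0.996, 0.095, -0.0], [-0.0, -0.002, -1.0]]
ft_force: [-3.2, -0.2, 1.9]
grip_width: -0.0
grip_force: 1.7
```

Request:
carry_out(increments=[{"dx":0,"dy":0.03,"dz":0,"spin":0,"claw":0},{"dx":0,"dy":0.03,"dz":0,"spin":0,"claw":0},{"dx":0,"dy":0,"dz":0,"spin":0,"claw":0}])

```text
time_s: 29.37
ee_pos: [0.4643, 0.3335, 0.2281]
ee_rot: [[-0.095, 0.996, -0.002], [0.996, 0.095, -0.0], [-0.0, -0.002, -1.0]]
ft_force: [-4.8, 0.5, 2.0]
grip_width: 0.0003
grip_force: 2.4
```

Request:
carry_out(increments=[{"dx":0,"dy":0.02,"dz":0,"spin":0,"claw":0},{"dx":0,"dy":0.02,"dz":0,"spin":0,"claw":0},{"dx":0,"dy":0.02,"dz":0,"spin":0,"claw":0},{"dx":0,"dy":0,"dz":0,"spin":0,"claw":0}])

```text
time_s: 29.7
ee_pos: [0.4657, 0.3336, 0.2279]
ee_rot: [[-0.094, 0.996, -0.005], [0.996, 0.094, -0.001], [-0.001, -0.006, -1.0]]
ft_force: [-8.7, 0.0, 6.4]
grip_width: -0.0004
grip_force: 5.0
```

```bash
python3 -c "
from h import *
vcheck('12')"
```

```text
z 0.071 n 37 x -0.0110 y -0.0286..0.0246
z 0.081 n 35 x -0.0119 y -0.0295..0.0294
z 0.091 n 35 x -0.0104 y -0.0282..0.0154
z 0.101 n 25 x -0.0110 y -0.0283..0.0107
z 0.111 n 44 x -0.0128 y -0.0307..0.0098
z 0.121 n 42 x -0.0187 y -0.0278..0.0138
front jaw [-0.0582 -0.0145]
zmax 0.1838
```

Request:
carry_out(increments=[{"dx":0,"dy":0.02,"dz":0,"spin":0,"claw":0},{"dx":0,"dy":0.02,"dz":0,"spin":0,"claw":0},{"dx":0,"dy":0,"dz":0,"spin":0,"claw":0},{"dx":0,"dy":0,"dz":0,"spin":0,"claw":0}])

```text
time_s: 30.13
ee_pos: [0.4663, 0.3338, 0.2279]
ee_rot: [[-0.094, 0.996, -0.008], [0.996, 0.094, -0.002], [-0.001, -0.009, -1.0]]
ft_force: [-12.9, -0.7, 9.2]
grip_width: 0.0002
grip_force: 6.1
```

Request:
carry_out(increments=[{"dx":0,"dy":0.025,"dz":0,"spin":0,"claw":0},{"dx":0,"dy":0.025,"dz":0,"spin":0,"claw":0},{"dx":0,"dy":0,"dz":0,"spin":0,"claw":0},{"dx":0,"dy":0,"dz":0,"spin":0,"claw":0}])

```text
time_s: 30.47
ee_pos: [0.4671, 0.3339, 0.228]
ee_rot: [[-0.094, 0.995, -0.013], [0.996, 0.094, -0.003], [-0.002, -0.013, -1.0]]
ft_force: [-17.3, -1.1, 13.0]
grip_width: -0.0
grip_force: 6.8
```

Request:
carry_out(increments=[{"dx":0,"dy":-0.1,"dz":0,"spin":0,"claw":0},{"dx":0,"dy":-0.2,"dz":0,"spin":0,"claw":0},{"dx":0,"dy":-0.2,"dz":-0.1,"spin":0,"claw":0},{"dx":0,"dy":-0.2,"dz":-0.4,"spin":0,"claw":0},{"dx":0,"dy":-0.2,"dz":-0.5,"spin":0,"claw":0},{"dx":0,"dy":-0.2,"dz":-0.6,"spin":0,"claw":0},{"dx":0,"dy":-0.2,"dz":-0.6,"spin":0,"claw":0},{"dx":0,"dy":-0.2,"dz":-0.6,"spin":0,"claw":0},{"dx":0,"dy":-0.2,"dz":-0.4,"spin":0,"claw":0},{"dx":0.5,"dy":0,"dz":0,"spin":0,"claw":0},{"dx":0.6,"dy":0,"dz":0,"spin":0,"claw":0},{"dx":0.6,"dy":0,"dz":0,"spin":0,"claw":0},{"dx":0.5,"dy":0,"dz":0,"spin":0,"claw":0},{"dx":0,"dy":0,"dz":0,"spin":0,"claw":0}])

```text
time_s: 31.63
ee_pos: [0.3947, 0.4178, 0.3575]
ee_rot: [[-0.097, 0.995, 0.004], [0.995, 0.097, 0.004], [0.003, 0.004, -1.0]]
ft_force: [0.5, -0.0, -0.1]
grip_width: 0.0001
grip_force: 0.0
```

```bash
python3 -c "
from h import *
vcheck('13');t=load('top13');s=load('side13')
cv2.imwrite('pics/m6.png',np.hstack([crop(t,115,195,50,65,8),crop(s,165,125,50,65,8)]))"
```

```text
z 0.071 n 32 x -0.0114 y -0.0303..0.0248
z 0.081 n 42 x -0.0118 y -0.0281..0.0275
z 0.091 n 33 x -0.0111 y -0.0302..0.0243
z 0.101 n 37 x -0.0114 y -0.0280..0.0244
z 0.111 n 47 x -0.0114 y -0.0301..0.0243
z 0.121 n 22 x -0.0072 y -0.0256..0.0277
front jaw [-0.0444 -0.0136]
zmax 0.117
```

View pics/m6.png

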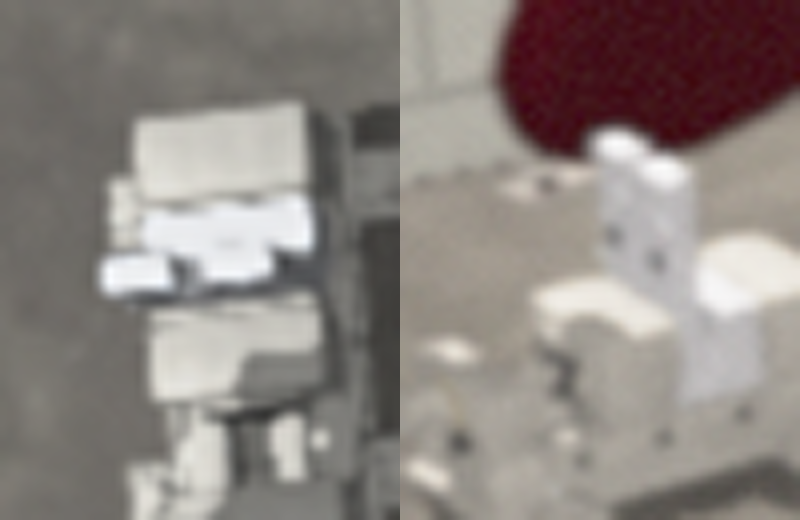

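The final picture shows the plate upright between the closed jaws, slotted end up, with the slot between the tops at (618,145) and (665,170). Its face is vertical at -11.4 mm, the top at z 0.117, and the jaw back at -44.4 mm, which matches a jaw closed on 12 mm. The arm is clear, so I'll hand in.

```bash
python3 -c "
from workcell import manip
print(manip.sign_off())"
```

```text
the job is handed in; nothing more can be done
None
```

The job is handed in at about 32 s: the plate stands slotted end up, centred across the jaws, and the front jaw holds it square against the soft jaw. With the tool fixed pointing down I couldn't get a finger underneath, so I tipped it ungripped by pressing the finger edges on the slotted end face and lifting by friction.

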